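Lock off the room air cleaner at the duty desk

ROBOT

A 7-joint arm with a two-finger parallel gripper is mounted at the origin on the work surface. World frame = base frame: x ahead of the robot, y to its left, z up, the work surface at z = 0. Lengths are in m, angles in rad, forces in N, time in s.
With the tool pointing down it reaches from about 0.35 to 0.775 m from the base axis. Payload 3.1 kg.
Tool frame: the origin (TCP) lies on the front face of the gripper's body, between the roots of the fingers; the fingertips stand env.finger_overhang ahead of it and the grasp point (between the pads) lies 54 mm ahead of it (env.finger_overhang is the distance from the TCP to the fingertips, in m); x points along the fingers, y is the direction in which the jaws open and shut, and the axes are right-handed (so a half turn about x gives the same grasp; the last joint's range is limited). The gripper opens to 85 mm and grips with 20 to 120 N. Pads are 22 mm wide; open, the fingers measure 114 mm over their backs; the gripper's body (76 mm by 85 mm) begins 54 mm behind the grasp point. The pads swing forward as they close: fully open they stand 13 mm farther back than shut.
Start: joints at [1.115, 0.311, 0.014, 1.512, -0.004, 1.319, -0.027], TCP at [0.221, -0.504, 0.304] pointing down, gripper open.
Joint ranges: [-2.7, 2.7], [-0.3, 1.91], [-1.27, 1.3], [0.12, 2.57], [-1.44, 4.58], [0.2, 2.03], [-3.05, 3.05]. Speed limits (rad/s): [2.79, 2.79, 3.14, 3.14, 3.14, 3.14, 3.14].

INTERFACE

Orientations are given as a unit quaternion [w, x, y, z].
In Python, from cell import env gives the robot as it stands.
- The arm moves only by the tool send_rows, never from a script. Its arguments are lists of equal length, an entry for each row: "offset": the shift along the tool's x, y, z in m, a list of three; "rot": the turn, a rotation vector about the tool's x, y, z in rad, a list of three; "grip": the finger opening in m, from 0 to 0.0854. A call has 1 to 5 rows; each row is the pose to reach, as a shift and turn from the pose commanded when the call began, along the tool's axes at that moment; what a row does not reach only later rows make up. A row lasts 1/12 s, in which the tool goes at most 41.7 mm and 7.16 degrees, less where a joint would pass 70% of its speed; a pose out of reach is approached as far as the arm can. A call with a gripper value outside its range is refused whole. The fingers move at their own pace and stop on an object; "grip_force" is the grip in N (left out, the last holds). Time passes only in rows, so rows that repeat a pose let the fingers close. It gives the time, the measured TCP pose, the force and the opening at its end, in the units of the state.
- env.sense(): the state, without advancing time (a new reading comes with each control period).
- env.get_image(name): name is "scene" or "top" or "wrist"; returns a dict with "pixels" (384x512x3 uint8, red, green, blue), "intrinsics" (3x3 intrinsics, pixels), "distortion" ([k1, k2, p1, p2, k3] as OpenCV has them; the pictures are not rectified), "rvec" (rotation vector, rad) and "tvec" (3), from world to camera coordinates, as OpenCV has them. Camera axes: x right, y down, z forward; pixel columns grow to the right and rows downward; lengths in m; the calibration is good to about 2 mm. A picture is of the moment at which its call begins. There is no depth.
- env.close_job(): hands the job in, once; it reports no verdict.
The state is a dict: "time": time; "qpos": joint angles; "qd": joint speeds; "joint_torque": joint torques, N m; "tcp_pos": TCP position; "orientation": TCP orientation; "wrist_force": force on the tool from outside, world axes, zero at the start; "moment": the same for the moment, N m; "finger_gap": finger opening in m.
Only numpy, scipy, OpenCV 4.12 (cv2) and the standard library are available. Lean on these libraries where they do the work, as an engineer would, in place of code of your own. Each camera call takes 0.05 s, during which the arm holds its last target.

TASK

The air cleaner is due for service: first move the jar that stands in the way of the isolator's hasp, beside the grey box with the steel hasp, and stand it upright on a free spot of the desk, well clear of the hasp's swing. Then bring the fan fader back until the slider grip is level with the point of the idle clip on the edge of its housing, then turn the isolator's bar handle clockwise fully to off, and last swing its hasp fully out beside the box, ready for a padlock. Leave the smaller switch without a hasp as it is set, and do not shift or tip the other things on the desk.

Things in the scene. Friction and masses are not known exactly. Their poses are not given: they have to be found in the camera images.
- jar_mid (a point): White screw-top jar, loose, 44 mm across, 75 mm tall, about 0.1 kg. It starts upright on the desk close beside the isolator box, in the hasp's swing. This point is on its axis, half-way up (37 mm above its underside). The hasp's tip sweeps 82 mm from its pivot.
- fader_grip (a point): Slider grip of the fan fader: a black upright block with a white line across its top, 18 mm along the track, 26 mm across, 38 mm tall. This point is on its centre line, 12 mm below its top, at the height to grip (26 mm above the housing's top). Its x axis runs along the track, towards increasing joint value. The housing is aluminium, 180 mm long (x), 64 mm wide, top 35 mm above the desk, fixed, with the track along its middle.
- fader (a joint): Position of the slider grip along the track, m: 0 at one end, 0.11 at the other. About 1.5 N moves it; it stays where it is left.
- clip_tip (a point): The point of the idle clip: a small black clip fixed over one long edge of the fader's housing, 12 mm wide, its top 7 mm above the housing's top, with a point towards the track. This point is at the point, 20 mm to the side (its own +y) of the track's middle; its x axis is parallel to the track, the same way as the grip's. The grip is level with it when both have the same position along that x axis.
- handle_grip (a point): Black bar handle of the isolator, 74 mm long (its x), 16 mm thick (y), bar 38 mm tall, with a white stripe on one end, on a vertical axis through its middle. This point is on that axis, 14 mm below the bar's top and 22 mm above the top of the dial that it turns on. The isolator is a fixed grey box 140 x 140 mm, top 50 mm above the desk.
- iso_handle (a joint): Angle of the isolator handle, rad: 0 = on, grows clockwise seen from above, stops at 1.571 = off. About 0.12 N m turns it; it stays where it is left.
- hasp_stud (a point): Round upright steel finger stud on the isolator's hasp, 12 mm in diameter, 32 mm tall. This point is on its axis, 24 mm above the plate's underside, 12 mm below the stud's top and 25 mm above the box's top; x points along the hasp from the pivot to its tip. The hasp is a flat steel plate 94 x 24 x 4 mm with a padlock hole, lying on the box's top and turning on a vertical pivot; the stud is 68 mm from the pivot, the tip 82 mm.
- hasp (a joint): Angle of the hasp, rad: 0 = stowed along the edge of the box's top; grows anticlockwise seen from above; stops at 1.571 = fully out, square to the edge, with hole and stud beside the box. About 0.05 N m swings it; it stays where it is left.
- hasp_pivot (a point): The hasp's pivot axis, at 25 mm above the isolator's top (the same height as hasp_stud). Its axes are the isolator box's: the stowed hasp points along +x, the swung-out hasp along +y. From here the handle's axis is at x +45 mm, y -78 mm.
- selector_grip (a point): Bar knob of the other switch, which must stay as set: black, 50 mm long (x), 16 mm thick, 38 mm tall, on a fixed grey box 100 x 100 mm, 50 mm tall, without a hasp. The point is on its axis, 14 mm below its top.
- selector_knob (a joint): Angle of that knob, rad, clockwise from above; to be left alone.
- selector_edge (a point): Point on the end of that knob's bar, 20 mm from its axis.
- stamp: Turned wooden hand stamp, 36 mm across, 63 mm tall; a loose bystander. Origin at the centre of its underside.
- tape: Clear roll of tape lying flat, 56 mm across, 20 mm tall; a loose bystander. Origin at the centre of its underside.
- sanitiser: White bottle, 60 mm across, 165 mm tall; a loose bystander. Origin at the centre of its underside.
- mug: White mug, 76 mm across, 92 mm tall, handle along its +y; a loose bystander. Origin at the centre of its underside.
- pen_cup: Grey pen cup, 72 mm across, 95 mm tall, pens up to 157 mm; a loose bystander. Origin at the centre of its underside.
- carton: White carton 55 x 85 x 100 mm tall (x, y, z); a loose bystander. Origin at the centre of its underside.
- stapler: Black stapler 130 mm long (its x), 34 mm wide, 47 mm tall; a loose bystander. Origin at the centre of its underside.

How it is judged:
By the outcome, as a careful person would: the job done as asked, in the order asked, and still so for the second after the job is handed in, with the robot touching nothing.
It also fails if it takes over 72 s, if anything falls off the work surface, if the arm or the gripper's body presses on something with over 40 N, if the wrist force passes 120 N, or if a joint passes its speed limit or range.

## Working session

There is one attempt and no reset: what is moved stays moved. The work goes in short steps, Python scripts to look and compute and a tool call to move; the robot and the scene stay as the last step left them, time stands still between calls to the robot, and variables do not carry over. Pictures are saved under pics/ and viewed, and the job is handed in when it is done.

Besides the shell and the picture viewer there is one more tool, called by a JSON object that holds its "method" and its "body". send_rows: Moves the arm, as the interface text tells. Its arguments: {"type":"object","properties":{"offset":{"type":"array","items":{"type":"array","items":{"type":"number"}}},"rot":{"type":"array","items":{"type":"array","items":{"type":"number"}}},"grip":{"type":"array","items":{"type":"number"}},"grip_force":{"type":"number"}},"required":["offset","rot","grip"]}

```bash
ls; mkdir -p pics; python3 - <<'E'
from cell import env
import cv2
for n in("scene","top","wrist"):
    d=env.get_image(n); cv2.imwrite(f"pics/a_{n}.png",d["pixels"][:,:,::-1]); print(n,d["intrinsics"].round(1).tolist() if hasattr(d["intrinsics"],'round') else d["intrinsics"],d["distortion"],d["rvec"],d["tvec"])
print(env.sense(),env.finger_overhang)
E
```

```text
pics
scene [[447.4, 0.0, 249.8], [0.0, 447.4, 187.6], [0.0, 0.0, 1.0]] [0.05730745 0.         0.         0.         0.        ] [ 2.10943043  0.83053594 -0.42180037] [-0.44787362 -0.1687517   1.53064113]
top [[387.2, 0.0, 259.7], [0.0, 387.2, 188.2], [0.0, 0.0, 1.0]] [0.04147933 0.         0.         0.         0.        ] [ 2.17516305 -2.13451825  0.16380265] [0.00531784 0.56460218 0.85995657]
wrist [[307.2, 0.0, 256.6], [0.0, 307.2, 189.2], [0.0, 0.0, 1.0]] [-0.01330872  0.          0.          0.          0.        ] [-2.38709086  1.55716551  0.26733774] [-0.548277   -0.04355855  0.38198377]
{'time': 0.15, 'qpos': array([ 1.11528549,  0.31152086,  0.01398451,  1.51271413, -0.00440721,
        1.31920084, -0.02720451]), 'qd': array([ 0.00039125, -0.00140723,  0.00082388, -0.00346273,  0.00035468,
       -0.00094511, -0.0008354 ]), 'joint_torque': array([ 6.22049683e-04, -3.80272794e+01,  1.46450261e-01, -2.30848753e+01,
        1.23490178e-02,  9.75594157e-03,  1.35676251e-05]), 'tcp_pos': array([ 0.22100736, -0.50316825,  0.30307181]), 'orientation': array([-0.14466824, -0.69186365, -0.1459115 ,  0.69217456]), 'wrist_force': array([ 0.20661483, -0.36996197, -0.29713927]), 'moment': array([ 0.00621303, -0.05448408,  0.00467324]), 'finger_gap': 0.08508666766138999} 0.0726
```

View pics/a_scene.png

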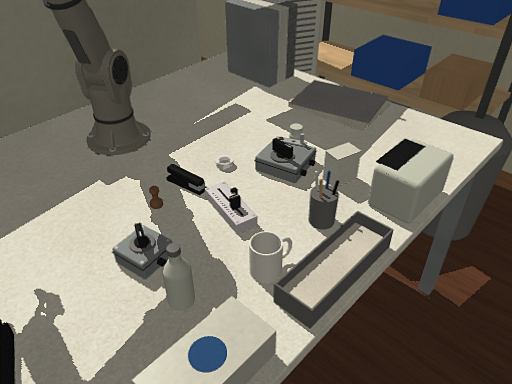

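View pics/a_top.png

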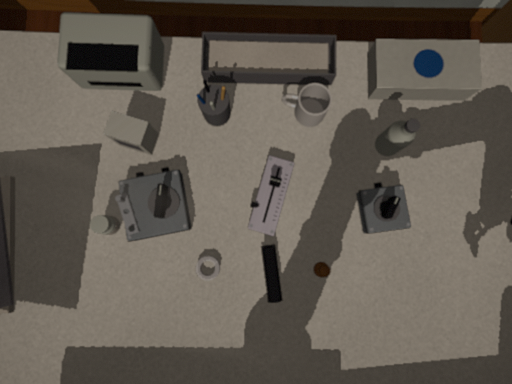

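View pics/a_wrist.png

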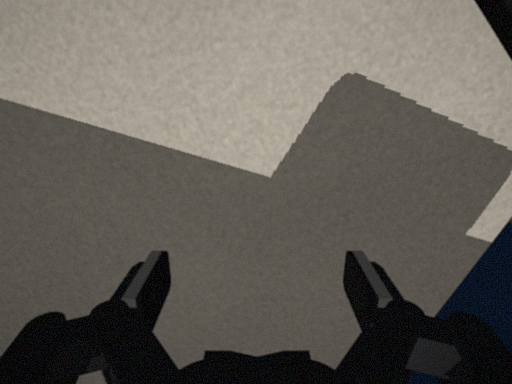

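```bash
cat > h.py <<'E'
from cell import env
import cv2, numpy as np
from scipy.spatial.transform import Rotation as R
def snap(n,tag,crop=None,z=1):
    d=env.get_image(n); im=d["pixels"][:,:,::-1].copy()
    np.savez(f"{tag}_{n}.npz",**d)
    save(im,f"pics/{tag}_{n}.png",crop,z); return d
def save(im,fn,crop=None,z=1):
    if crop: x0,y0,x1,y1=crop; im=im[y0:y1,x0:x1]
    cv2.imwrite(fn,cv2.resize(im,None,fx=z,fy=z,interpolation=cv2.INTER_CUBIC))
def ray(d,u,v):
    p=cv2.undistortPoints(np.array([[[u,v]]],float),np.array(d["intrinsics"]),np.array(d["distortion"]))[0,0]
    Rm=cv2.Rodrigues(np.array(d["rvec"]))[0]
    return -Rm.T@np.array(d["tvec"]), Rm.T@np.array([p[0],p[1],1.])
def at(d,u,v,z):
    c,r=ray(d,u,v); return c+r*(z-c[2])/r[2]
def proj(d,P):
    return cv2.projectPoints(np.atleast_2d(np.array(P,float)),np.array(d["rvec"]),np.array(d["tvec"]),np.array(d["intrinsics"]),np.array(d["distortion"]))[0][:,0]
def pose():
    s=env.sense(); w,x,y,z=s["orientation"]; return s,R.from_quat([x,y,z,w])
E
python3 - <<'E'
from h import *
d=snap("top","b",(80,140,210,260),6)
im=d["pixels"][:,:,::-1]
save(im,"pics/b2.png",(230,140,310,250),6)
save(im,"pics/b3.png",(340,110,430,240),6)
d=snap("scene","b",(100,100,360,300),3)
print(at(np.load("b_top.npz"),256,192,0))
E
```

```text
[0.56034731 0.02427825 0.        ]
```

View pics/b_top.png

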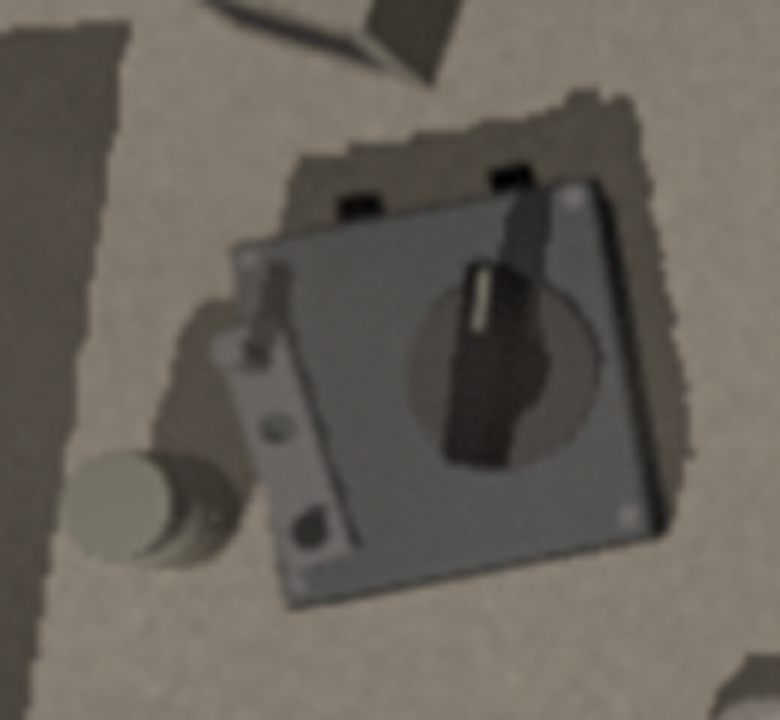

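View pics/b2.png

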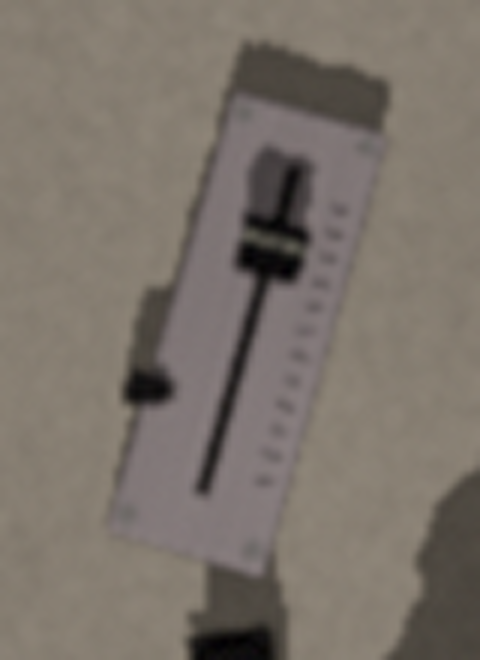

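View pics/b_scene.png

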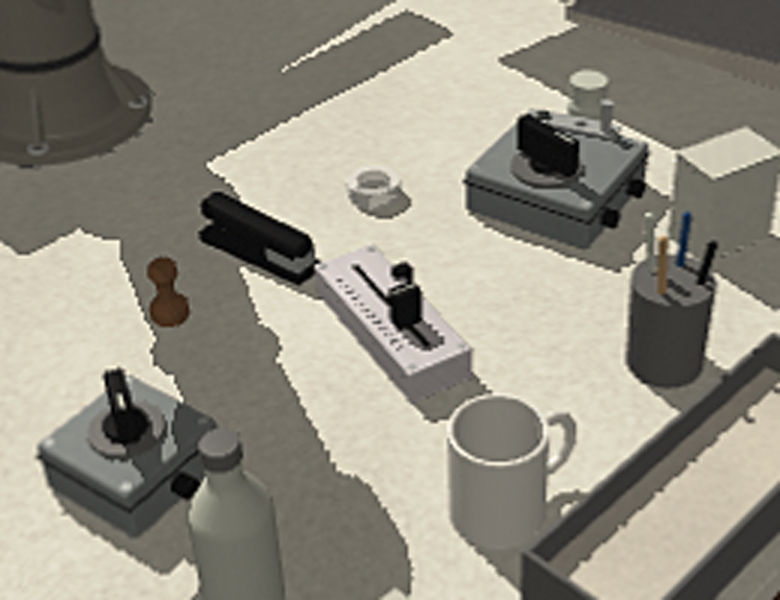

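```bash
python3 - <<'E'
from h import *
d=np.load("b_top.npz")
def P(X,Y,z,o): return at(d,o[0]+(X+.5)/6-.5,o[1]+(Y+.5)/6-.5,z)
a=(80,140);b=(230,140)
def rect(pts,L,W,z,o):
    q=np.array([P(*p,z,o)[:2] for p in pts]); print(q.round(4).tolist(), q.mean(0).round(4))
    # order: up-left, up-right, low-right, low-left ; local
    m=np.array([[L/2,W/2],[L/2,-W/2],[-L/2,-W/2],[-L/2,W/2]])
    c=q.mean(0); H=m.T@(q-c); th=np.arctan2(H[0,1]-H[1,0],H[0,0]+H[1,1])
    Rm=np.array([[np.cos(th),-np.sin(th)],[np.sin(th),np.cos(th)]])
    print(" yaw",np.degrees(th).round(2),"res mm",((q-c-m@Rm.T)*1e3).round(1).tolist()); return c,Rm,th
c,Rm,th=rect([(235,245),(598,180),(662,535),(290,605)],.14,.14,.05,a)
for n,p,z in [("hub",(310,525),.055),("hole",(277,428),.054),("studtop",(250,345),.087),("tipL",(225,345),.054),("h1",(490,265),.1),("h2",(475,462),.1),("dialc",(505,372),.064)]:
    w=P(*p,z,a); print(n,w.round(4),"local",((w[:2]-c)@Rm).round(4))
w=P(117,508,.075,a);print("jar",w.round(4),((w[:2]-c)@Rm).round(4))
c,Rm,th=rect([(235,92),(383,130),(265,575),(110,532)],.18,.064,.035,b)
for n,p,z in [("line",(275,243),.073),("tip",(173,388),.042),("s0",(203,492),.035),("s1",(298,160),.035)]:
    w=P(*p,z,b); print(n,w.round(4),"local",((w[:2]-c)@Rm).round(4))
for n,u,v in [("tape",208,266),("stapler",272,273),("stamp",321,269),("pencup",215,105),("carton",130,131),("lap",12,240)]: print(n,at(d,u,v,0.02).round(3))
E
```

```text
[[0.5743, 0.3373], [0.6023, 0.2018], [0.4675, 0.1715], [0.4394, 0.3077]] [0.5209 0.2546]
 yaw 12.08 res mm [[-0.4, -0.4], [-1.7, 1.0], [0.4, 0.0], [1.6, -0.6]]
hub [0.4689 0.3008 0.055 ] local [-0.0412  0.0561]
hole [0.5048 0.3157 0.054 ] local [-0.0029  0.0631]
studtop [0.5322 0.3164 0.087 ] local [0.024  0.0581]
tipL [0.5357 0.337  0.054 ] local [0.0317 0.0775]
h1 [0.5613 0.2289 0.1   ] local [ 0.0341 -0.0336]
h2 [0.4905 0.2303 0.1   ] local [-0.0348 -0.0174]
dialc [0.5264 0.23   0.064 ] local [ 0.0002 -0.0252]
jar [0.4733 0.3638 0.075 ] [-0.0237  0.1168]
[[0.6447, -0.0041], [0.6306, -0.0625], [0.4562, -0.0183], [0.4714, 0.0413]] [ 0.5507 -0.0109]
 yaw -14.39 res mm [[-1.2, -1.8], [0.7, 1.8], [0.6, 1.2], [-0.1, -1.2]]
line [ 0.5787 -0.0186  0.073 ] local [ 0.0289 -0.0005]
tip [0.5266 0.0182 0.042 ] local [-0.0307  0.0222]
s0 [0.4874 0.0059 0.035 ] local [-0.0656  0.0005]
s1 [ 0.618  -0.0292  0.035 ] local [ 0.0697 -0.001 ]
tape [0.384 0.131 0.02 ]
stapler [ 0.371 -0.016  0.02 ]
stamp [ 0.382 -0.129  0.02 ]
pencup [0.769 0.128 0.02 ]
carton [0.699 0.329 0.02 ]
lap [0.437 0.576 0.02 ]
```

```bash
cat >> h.py <<'E'
def plan(g,yaw_deg,h=0.054,flip=None):
    """grasp point g world, jaw axis (tool y) along world yaw; tool x down"""
    s,Rc=pose(); best=None
    for f in ((0,180) if flip is None else (flip,)):
        a=np.radians(yaw_deg+f); y=np.array([np.cos(a),np.sin(a),0]); x=np.array([0,0,-1.])
        Rt=R.from_matrix(np.c_[x,y,np.cross(x,y)])
        rv=(Rc.inv()*Rt).as_rotvec()
        if best is None or np.linalg.norm(rv)<np.linalg.norm(best[0]): best=(rv,f)
    tcp=np.array(g)-h*np.array([0,0,-1.])
    off=Rc.inv().apply(tcp-s["tcp_pos"])
    print("off",off.round(4).tolist(),"rot",best[0].round(4).tolist(),"flip",best[1],"|off|",np.linalg.norm(off).round(3),"deg",np.degrees(np.linalg.norm(best[0])).round(1))
def st():
    s,Rc=pose(); m=Rc.as_matrix(); print("t",round(s["time"],2),"tcp",s["tcp_pos"].round(4),"yawy",np.degrees(np.arctan2(m[1,1],m[0,1])).round(2),"xax",m[:,0].round(3),"F",s["wrist_force"].round(1),"M",s["moment"].round(2),"gap",round(s["finger_gap"],4),"q",s["qpos"].round(2))
E
python3 - <<'E'
from h import *
st(); plan((.40,-.30,.25),12.1); plan((.47,-.1,.25),12.1); plan((.473,.364,.2),12.1)
print(pose()[1].as_matrix().round(3))
E
```

```text
t 0.25 tcp [ 0.2211 -0.5033  0.3034] yawy -66.29 xax [-0.001  0.001 -1.   ] F [-0.4  0.4 -0.3] M [0.04 0.02 0.01] gap 0.0852 q [ 1.12  0.31  0.01  1.51 -0.    1.32 -0.03]
off [-0.0005, -0.1142, -0.2456] rot [-1.3681, -0.0007, 0.001] flip 0 |off| 0.271 deg 78.4
off [-0.0003, -0.2692, -0.3901] rot [-1.3681, -0.0007, 0.001] flip 0 |off| 0.474 deg 78.4
off [0.0501, -0.6927, -0.5795] rot [-1.3681, -0.0007, 0.001] flip 0 |off| 0.905 deg 78.4
[[-0.001  0.402 -0.916]
 [ 0.001 -0.916 -0.402]
 [-1.    -0.001  0.   ]]
```

{"method": "send_rows", "body": {"offset": [[0, -0.087, -0.185], [0, -0.087, -0.185], [0, -0.087, -0.185], [0, -0.087, -0.185], [0, -0.087, -0.185]], "rot": [[-0.6, 0, 0], [-0.6, 0, 0], [-0.6, 0, 0], [-0.6, 0, 0], [-0.6, 0, 0]], "grip": [0.085, 0.085, 0.085, 0.085, 0.085]}}

```text
time: 0.67
tcp_pos: [0.3571, -0.3471, 0.304]
orientation: [0.345, 0.617, 0.345, -0.617]
wrist_force: [1.1, -0.0, -0.2]
finger_gap: 0.0851
```

```bash
python3 - <<'E'
from h import *
st(); plan((.45,-.17,.25),12.1);plan((.473,.364,.2),12.1)
E
```

```text
t 0.67 tcp [ 0.3571 -0.3471  0.304 ] yawy -31.51 xax [ 0.001  0.    -1.   ] F [ 1.1 -0.  -0.2] M [-0.07 -0.07 -0.03] gap 0.0851 q [ 0.9   0.21 -0.2   1.64  0.04  1.29  0.15]
off [0.0001, -0.0133, -0.1996] rot [-0.7612, -0.0004, -0.0006] flip 0 |off| 0.2 deg 43.6
off [0.0503, -0.2728, -0.6668] rot [-0.7612, -0.0004, -0.0006] flip 0 |off| 0.722 deg 43.6
```

{"method": "send_rows", "body": {"offset": [[0, -0.013, -0.2], [0, -0.013, -0.2], [0, -0.013, -0.2], [0, -0.013, -0.2], [0, -0.013, -0.2]], "rot": [[-0.6, 0, 0], [-0.6, 0, 0], [-0.6, 0, 0], [-0.6, 0, 0], [-0.6, 0, 0]], "grip": [0.085, 0.085, 0.085, 0.085, 0.085]}}

```text
time: 1.08
tcp_pos: [0.4513, -0.1693, 0.3041]
orientation: [0.513, 0.487, 0.513, -0.486]
wrist_force: [1.1, 0.2, -0.1]
finger_gap: 0.0849
```

```bash
python3 - <<'E'
from h import *
st(); plan((.45,0.03,.25),12.1);plan((.473,.364,.2),12.1)
E
```

```text
t 1.08 tcp [ 0.4513 -0.1693  0.3041] yawy 2.96 xax [ 0.001  0.001 -1.   ] F [ 1.1  0.2 -0.1] M [ 0.   -0.03  0.02] gap 0.0849 q [ 0.67  0.2  -0.41  1.68  0.08  1.29  0.3 ]
off [0.0003, 0.009, -0.1991] rot [-0.1595, -0.0007, -0.0011] flip 0 |off| 0.199 deg 9.1
off [0.0506, 0.0491, -0.5314] rot [-0.1595, -0.0007, -0.0011] flip 0 |off| 0.536 deg 9.1
```

{"method": "send_rows", "body": {"offset": [[0, 0.015, -0.2], [0, 0.015, -0.2], [0, 0.015, -0.2], [0, 0.015, -0.2], [0, 0.015, -0.2]], "rot": [[-0.16, 0, 0], [-0.16, 0, 0], [-0.16, 0, 0], [-0.16, 0, 0], [-0.16, 0, 0]], "grip": [0.085, 0.085, 0.085, 0.085, 0.085]}}

```text
time: 1.5
tcp_pos: [0.456, 0.0311, 0.3041]
orientation: [0.549, 0.446, 0.549, -0.446]
wrist_force: [0.7, 0.8, -0.4]
finger_gap: 0.0851
```

```bash
python3 - <<'E'
from h import *
st(); plan((.473,.364,.2),12.1)
E
```

```text
t 1.5 tcp [0.456  0.0311 0.3041] yawy 11.78 xax [ 0.001  0.001 -1.   ] F [ 0.7  0.8 -0.4] M [ 0.05 -0.01 -0.05] gap 0.0851 q [ 0.41  0.16 -0.59  1.73  0.09  1.28  0.01]
off [0.0504, 0.0845, -0.3224] rot [-0.0056, -0.0006, -0.0007] flip 0 |off| 0.337 deg 0.3
```

{"method": "send_rows", "body": {"offset": [[0.02, 0.042, -0.16], [0.02, 0.042, -0.16], [0.02, 0.042, -0.16], [0.02, 0.042, -0.16], [0.02, 0.042, -0.16]], "rot": [[0, 0, 0], [0, 0, 0], [0, 0, 0], [0, 0, 0], [0, 0, 0]], "grip": [0.085, 0.085, 0.085, 0.085, 0.085]}}

```text
time: 1.92
tcp_pos: [0.4624, 0.2034, 0.2836]
orientation: [0.549, 0.444, 0.554, -0.441]
wrist_force: [-1.0, 2.0, -0.1]
finger_gap: 0.085
```

```bash
python3 - <<'E'
from h import *
st(); plan((.473,.364,.2),12.1)
snap("wrist","c")
E
```

```text
t 1.92 tcp [0.4624 0.2034 0.2836] yawy 12.51 xax [-0.002  0.009 -1.   ] F [-1.   2.  -0.1] M [ 0.03  0.05 -0.  ] gap 0.085 q [ 0.11  0.3  -0.69  1.65  0.19  1.26 -0.4 ]
off [0.031, 0.0452, -0.1542] rot [0.0072, -0.009, 0.0001] flip 0 |off| 0.164 deg 0.7
```

View pics/c_wrist.png

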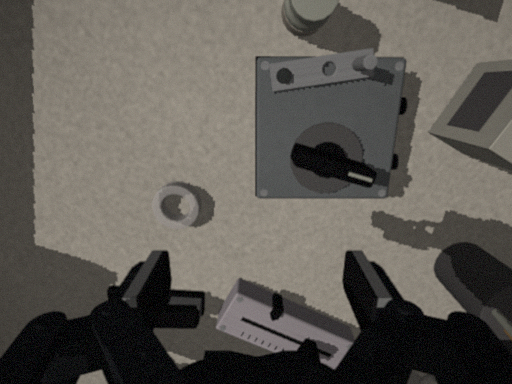

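```bash
python3 - <<'E'
from h import *
d=np.load("c_wrist.npz")
im=d["pixels"][:,:,::-1]
save(im,"pics/c2.png",(240,0,420,210),4-.3)
z=3.7
E
```

```text
(no output)
```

View pics/c2.png

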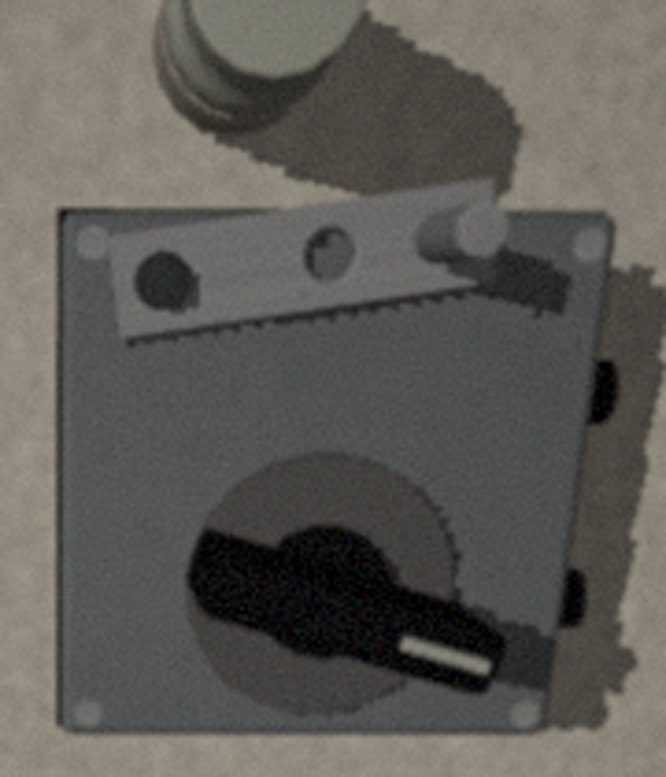

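```bash
python3 - <<'E'
from h import *
d=np.load("c_wrist.npz")
def P(X,Y,z): return at(d,240+(X+.5)/3.7-.5,(Y+.5)/3.7-.5,z)
q=np.array([P(*p,.05)[:2] for p in [(612,213),(547,733),(60,731),(60,211)]])
m=np.array([[.07,.07],[.07,-.07],[-.07,-.07],[-.07,.07]])
c=q.mean(0); H=m.T@(q-c); th=np.arctan2(H[0,1]-H[1,0],H[0,0]+H[1,1]);Rm=np.array([[np.cos(th),-np.sin(th)],[np.sin(th),np.cos(th)]])
print(c,np.degrees(th),((q-c-m@Rm.T)*1e3).round(1).tolist())
for n,p,z in [("hub",(163,280),.056),("hole",(330,253),.054),("studtop",(481,230),.087),("studbase",(437,240),.055),("dialc",(325,585),.062),("he1",(205,575),.1),("he2",(490,650),.1),("jar",(278,-12),.075)]:
    w=P(*p,z); print(n,w.round(4),"local",((w[:2]-c)@Rm).round(4))
E
```

```text
[0.51998685 0.25842731] 12.687013758276983 [[-1.4, -1.9], [-0.1, 0.9], [0.2, 1.9], [1.3, -0.8]]
hub [0.466  0.3002 0.056 ] local [-0.0435  0.0526]
hole [0.5049 0.3154 0.054 ] local [-0.0022  0.0589]
studtop [0.5292 0.324  0.087 ] local [0.0233 0.0619]
studbase [0.5295 0.3239 0.055 ] local [0.0237 0.0618]
dialc [0.5256 0.236  0.062 ] local [ 0.0005 -0.0231]
he1 [0.4876 0.2388 0.1   ] local [-0.036 -0.012]
he2 [0.5571 0.2361 0.1   ] local [ 0.0313 -0.03  ]
jar [0.4744 0.3622 0.075 ] local [-0.0217  0.1113]
```

{"method": "send_rows", "body": {"offset": [[0.03, 0.045, -0.152], [0.03, 0.045, -0.152], [0.03, 0.045, -0.152], [0.03, 0.045, -0.152], [0.03, 0.045, -0.152]], "rot": [[0, 0, 0], [0, 0, 0], [0, 0, 0], [0, 0, 0], [0, 0, 0]], "grip": [0.085, 0.085, 0.085, 0.085, 0.085]}}

```text
time: 2.38
tcp_pos: [0.4759, 0.3576, 0.2519]
orientation: [0.548, 0.445, 0.553, -0.444]
wrist_force: [-1.0, 2.4, 0.5]
finger_gap: 0.0855
```

```bash
python3 - <<'E'
from h import *
st(); plan((.4738,.363,.16),12.4); plan((.4738,.363,.046),12.4)
E
```

```text
t 2.38 tcp [0.4759 0.3576 0.2519] yawy 12.15 xax [-0.005  0.006 -1.   ] F [-1.   2.4  0.5] M [0.07 0.07 0.04] gap 0.0855 q [-0.22  0.52 -0.68  1.44  0.33  1.29 -0.71]
off [0.0379, -0.0008, -0.0055] rot [-0.0044, -0.0065, 0.0035] flip 0 |off| 0.038 deg 0.5
off [0.1519, -0.0004, -0.0047] rot [-0.0044, -0.0065, 0.0035] flip 0 |off| 0.152 deg 0.5
```

{"method": "send_rows", "body": {"offset": [[0.04, 0, -0.002], [0.075, 0, -0.002], [0.1, 0, -0.002], [0.1, 0, -0.002], [0.1, 0, -0.002]], "rot": [[0, 0, 0], [0, 0, 0], [0, 0, 0], [0, 0, 0], [0, 0, 0]], "grip": [0.085, 0.085, 0.085, 0.085, 0.085]}}

```text
time: 2.8
tcp_pos: [0.4788, 0.3505, 0.1528]
orientation: [0.548, 0.446, 0.548, -0.449]
wrist_force: [0.8, 0.5, 0.9]
finger_gap: 0.085
```

```bash
python3 - <<'E'
from h import *
st(); plan((.4738,.363,.046),12.4)
snap("wrist","d")
E
```

```text
t 2.8 tcp [0.4788 0.3505 0.1528] yawy 11.53 xax [-0.002 -0.003 -1.   ] F [0.8 0.5 0.9] M [ 0.04 -0.02 -0.02] gap 0.085 q [-0.23  0.61 -0.64  1.57  0.39  1.1  -0.76]
off [0.0527, -0.0022, -0.0134] rot [-0.0152, 0.0024, 0.0029] flip 0 |off| 0.054 deg 0.9
```

View pics/d_wrist.png

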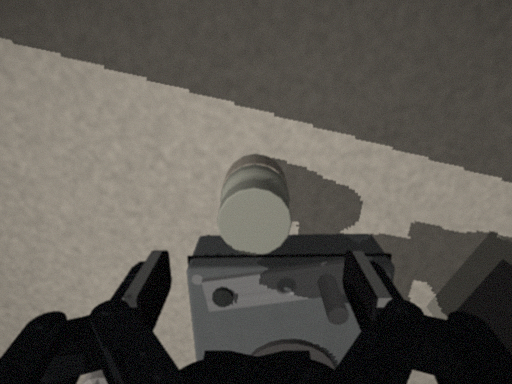

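{"method": "send_rows", "body": {"offset": [[0, -0.002, -0.0135], [0, -0.002, -0.0135], [0.02, -0.002, -0.0135], [0.04, -0.002, -0.0135], [0.04, -0.002, -0.0135]], "rot": [[-0.015, 0, 0], [-0.015, 0, 0], [-0.015, 0, 0], [-0.015, 0, 0], [-0.015, 0, 0]], "grip": [0.085, 0.085, 0.085, 0.085, 0.085]}}

```text
time: 3.27
tcp_pos: [0.4724, 0.3649, 0.112]
orientation: [0.551, 0.441, 0.552, -0.444]
wrist_force: [-1.4, -1.3, -0.6]
finger_gap: 0.0853
```

```bash
python3 - <<'E'
from h import *
st(); plan((.4738,.363,.046),12.4)
d=snap("wrist","e"); print(at(d,256,219,.075))
d=np.load("d_wrist.npz");print(at(d,255,219,.075))
E
```

```text
t 3.27 tcp [0.4724 0.3649 0.112 ] yawy 12.57 xax [-0.003 -0.003 -1.   ] F [-1.4 -1.3 -0.6] M [-0.    0.08 -0.03] gap 0.0853 q [-0.27  0.66 -0.62  1.6   0.43  1.03 -0.8 ]
off [0.012, 0.001, 0.0022] rot [0.0029, 0.0019, 0.0037] flip 0 |off| 0.012 deg 0.3
[0.46414481 0.39965978 0.075     ]
[0.4742026 0.3667475 0.075    ]
```

View pics/e_wrist.png

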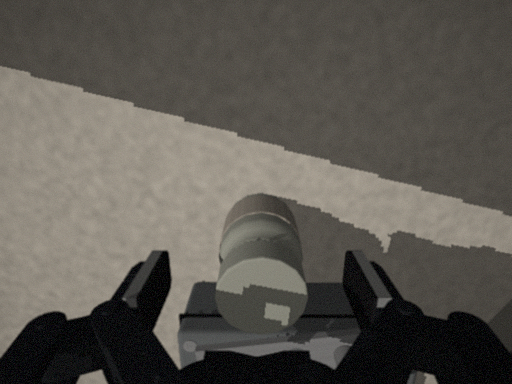

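{"method": "send_rows", "body": {"offset": [[0.012, 0.001, 0], [0.012, 0.001, 0], [0.012, 0.001, 0], [0.012, 0.001, 0], [0.012, 0.001, 0]], "rot": [[0, 0, 0], [0, 0, 0], [0, 0, 0], [0, 0, 0], [0, 0, 0]], "grip": [0.085, 0.085, 0.035, 0.035, 0.035], "grip_force": 25}}

```text
time: 3.73
tcp_pos: [0.4751, 0.3661, 0.1027]
orientation: [0.552, 0.443, 0.551, -0.442]
wrist_force: [0.5, 0.4, -0.0]
finger_gap: 0.0513
```

{"method": "send_rows", "body": {"offset": [[0, 0, 0], [0, 0, 0], [0, 0, 0], [0, 0, 0]], "rot": [[0, 0, 0], [0, 0, 0], [0, 0, 0], [0, 0, 0]], "grip": [0.035, 0.035, 0.035, 0.035]}}

```text
time: 4.07
tcp_pos: [0.475, 0.3661, 0.1028]
orientation: [0.552, 0.443, 0.551, -0.442]
wrist_force: [-0.8, -1.3, 6.0]
finger_gap: 0.0425
```

```bash
python3 - <<'E'
from h import *
st(); plan((.40,.48,.08),12.4); plan((.40,.48,.046),12.4)
d=np.load("e_wrist.npz");print(at(d,262,292,.075))
snap("scene","f")
snap("wrist","f")
E
```

```text
t 4.07 tcp [0.475  0.3661 0.1028] yawy 12.5 xax [ 0.001  0.001 -1.   ] F [-0.8 -1.3  6. ] M [-0.18  0.21  0.04] gap 0.0425 q [-0.27  0.68 -0.61  1.6   0.44  1.01 -0.8 ]
off [-0.0312, -0.0485, -0.1274] rot [0.0017, -0.0005, -0.0011] flip 0 |off| 0.14 deg 0.1
off [0.0028, -0.0486, -0.1274] rot [0.0017, -0.0005, -0.0011] flip 0 |off| 0.136 deg 0.1
[0.47391843 0.36737472 0.075     ]
```

View pics/f_scene.png

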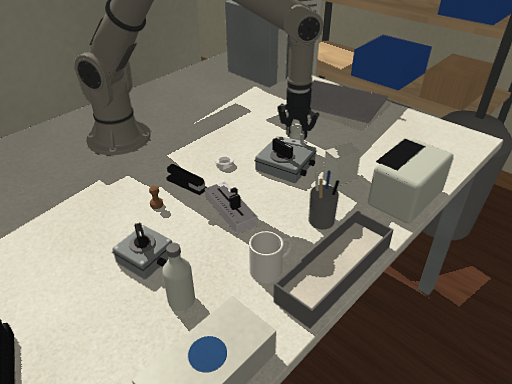

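View pics/f_wrist.png

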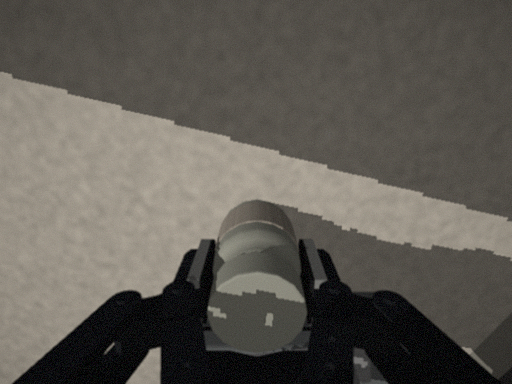

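{"method": "send_rows", "body": {"offset": [[-0.02, 0, 0], [-0.04, 0, -0.01], [-0.04, -0.015, -0.04], [-0.04, -0.03, -0.075], [-0.04, -0.045, -0.11]], "rot": [[0, 0, 0], [0, 0, 0], [0, 0, 0], [0, 0, 0], [0, 0, 0]], "grip": [0.035, 0.035, 0.035, 0.035, 0.035]}}

```text
time: 4.58
tcp_pos: [0.4074, 0.4634, 0.1418]
orientation: [0.551, 0.444, 0.55, -0.443]
wrist_force: [-0.1, 0.6, -1.0]
finger_gap: 0.0428
```

{"method": "send_rows", "body": {"offset": [[0, 0, -0.015], [0, 0, -0.015], [0, 0, -0.015]], "rot": [[0, 0, 0], [0, 0, 0], [0, 0, 0]], "grip": [0.035, 0.035, 0.035]}}

```text
time: 4.83
tcp_pos: [0.4025, 0.4789, 0.1413]
orientation: [0.552, 0.441, 0.552, -0.442]
wrist_force: [0.3, -1.0, -1.4]
finger_gap: 0.0429
```

```bash
python3 - <<'E'
from h import *
st(); plan((.40,.48,.049),12.4)
snap("wrist","g")
E
```

```text
t 4.83 tcp [0.4025 0.4789 0.1413] yawy 12.67 xax [-0.001 -0.    -1.   ] F [ 0.3 -1.  -1.4] M [-0.01 -0.09 -0.02] gap 0.0429 q [-0.5   0.68 -0.63  1.49  0.43  1.12 -0.99]
off [0.0383, -0.0022, -0.0016] rot [0.0048, 0.0002, 0.0008] flip 0 |off| 0.038 deg 0.3
```

View pics/g_wrist.png

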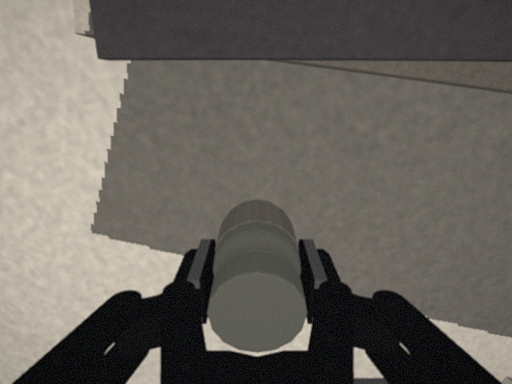

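{"method": "send_rows", "body": {"offset": [[0.02, 0, 0], [0.032, 0, 0], [0.038, 0, 0], [0.038, 0, 0], [0.038, 0, 0]], "rot": [[0, 0, 0], [0, 0, 0], [0, 0, 0], [0, 0, 0], [0, 0, 0]], "grip": [0.035, 0.035, 0.035, 0.035, 0.035]}}

```text
time: 5.3
tcp_pos: [0.4047, 0.4767, 0.1034]
orientation: [0.551, 0.443, 0.551, -0.444]
wrist_force: [0.7, -0.2, -1.4]
finger_gap: 0.0428
```

```bash
python3 - <<'E'
from h import *
st()
E
```

```text
t 5.3 tcp [0.4047 0.4767 0.1034] yawy 12.39 xax [-0.    -0.001 -1.   ] F [ 0.7 -0.2 -1.4] M [0.04 0.05 0.02] gap 0.0428 q [-0.5   0.72 -0.61  1.52  0.45  1.05 -1.01]
```

Contact height was 0.1028; open while nudging 0.5 mm, then lift.

{"method": "send_rows", "body": {"offset": [[0.0005, 0, 0], [0.0005, 0, 0], [0.0005, 0, 0], [0.0005, 0, 0], [0.0005, 0, 0]], "rot": [[0, 0, 0], [0, 0, 0], [0, 0, 0], [0, 0, 0], [0, 0, 0]], "grip": [0.05, 0.065, 0.085, 0.085, 0.085]}}

```text
time: 5.72
tcp_pos: [0.4039, 0.4781, 0.1035]
orientation: [0.551, 0.443, 0.551, -0.443]
wrist_force: [-0.3, 0.9, -0.3]
finger_gap: 0.0851
```

{"method": "send_rows", "body": {"offset": [[-0.03, 0, 0], [-0.07, 0, 0], [-0.11, 0, 0], [-0.15, 0, 0], [-0.15, 0, 0]], "rot": [[0, 0, 0], [0, 0, 0], [0, 0, 0], [0, 0, 0], [0, 0, 0]], "grip": [0.085, 0.085, 0.085, 0.085, 0.085]}}

```text
time: 6.13
tcp_pos: [0.4052, 0.4822, 0.2635]
orientation: [0.551, 0.449, 0.552, -0.436]
wrist_force: [0.4, 2.3, 1.0]
finger_gap: 0.0848
```

```bash
python3 - <<'E'
from h import *
st()
snap("wrist","i");
snap("scene","i",(150,40,406,232),3)
d=snap("top","i",(50,120,310,315),3)
plan((.577,-.0182,.15),-14.4); plan((.577,-.0182,.15),75.6)
E
```

```text
t 6.13 tcp [0.4052 0.4822 0.2635] yawy 12.48 xax [ 0.01   0.015 -1.   ] F [0.4 2.3 1. ] M [ 0.12 -0.05 -0.03] gap 0.0848 q [-0.48  0.58 -0.68  1.33  0.36  1.34 -0.94]
off [0.0497, 0.0616, 0.522] rot [0.4696, -0.0003, -0.0008] flip 0 |off| 0.528 deg 26.9
off [0.0497, 0.0616, 0.522] rot [-1.1012, 0.0004, -0.0008] flip 0 |off| 0.528 deg 63.1
```

View pics/i_scene.png

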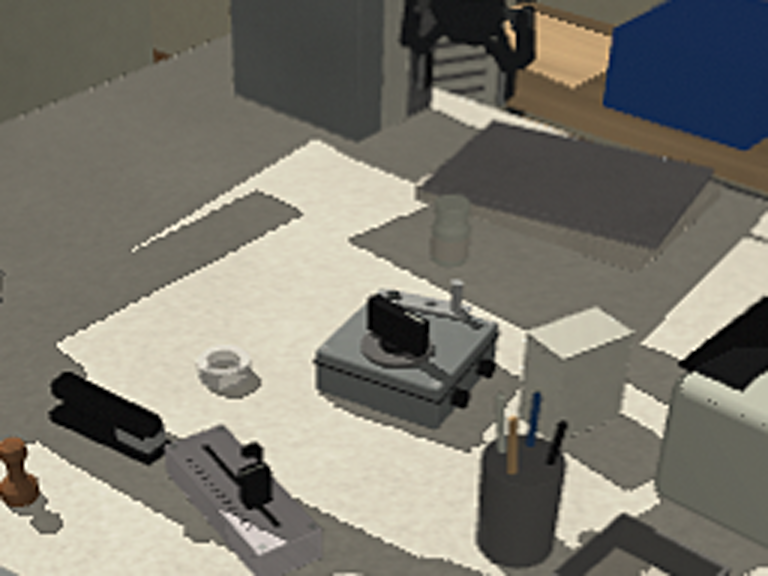

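View pics/i_top.png

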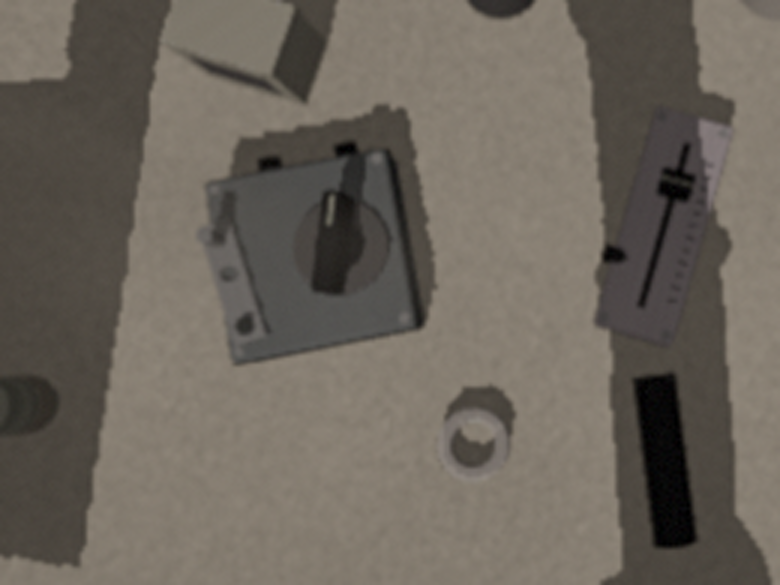

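View pics/i_wrist.png

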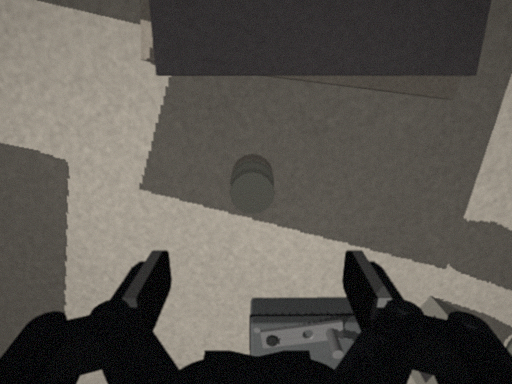

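{"method": "send_rows", "body": {"offset": [[0, 0, 0.04], [0, 0.005, 0.08], [0, 0.01, 0.12], [0, 0.015, 0.16], [0, 0.02, 0.2]], "rot": [[0, 0, 0], [0, 0, 0], [0, 0, 0], [0, 0, 0], [0, 0, 0]], "grip": [0.085, 0.085, 0.085, 0.085, 0.085]}}

```text
time: 6.7
tcp_pos: [0.4661, 0.2842, 0.251]
orientation: [0.551, 0.441, 0.552, -0.444]
wrist_force: [0.9, -0.6, 0.8]
finger_gap: 0.0846
```

{"method": "send_rows", "body": {"offset": [[0, 0.005, 0.04], [0, 0.01, 0.08], [0, 0.015, 0.12], [0, 0.02, 0.16], [0, 0.02, 0.2]], "rot": [[0, 0, 0], [0, 0, 0], [0, 0, 0], [0, 0, 0], [0, 0, 0]], "grip": [0.085, 0.085, 0.085, 0.085, 0.085]}}

```text
time: 7.12
tcp_pos: [0.5292, 0.0934, 0.2511]
orientation: [0.55, 0.442, 0.552, -0.444]
wrist_force: [1.3, -0.3, 0.4]
finger_gap: 0.0851
```

```bash
python3 - <<'E'
from h import *
st()
plan((.54,-.11,.21),-14.4); 
E
```

```text
t 7.12 tcp [0.5292 0.0934 0.2511] yawy 12.46 xax [-0.004 -0.001 -1.   ] F [ 1.3 -0.3  0.4] M [-0.   -0.08 -0.01] gap 0.0851 q [ 0.26  0.39 -0.63  1.61  0.24  1.22 -0.19]
off [-0.0128, -0.0334, 0.201] rot [0.4689, 0.0007, 0.0035] flip 0 |off| 0.204 deg 26.9
```

{"method": "send_rows", "body": {"offset": [[0, -0.005, 0.04], [-0.01, -0.01, 0.08], [-0.01, -0.02, 0.12], [-0.01, -0.03, 0.16], [-0.01, -0.035, 0.195]], "rot": [[0.1, 0, 0], [0.2, 0, 0], [0.3, 0, 0], [0.4, 0, 0], [0.47, 0, 0]], "grip": [0.085, 0.085, 0.085, 0.085, 0.085]}}

```text
time: 7.53
tcp_pos: [0.5353, -0.1057, 0.2612]
orientation: [-0.43, -0.559, -0.432, 0.562]
wrist_force: [0.5, 0.4, -0.6]
finger_gap: 0.0851
```

{"method": "send_rows", "body": {"offset": [[0, 0, 0], [0, 0, 0]], "rot": [[0, 0, 0], [0, 0, 0]], "grip": [0.085, 0.085]}}

```text
time: 7.7
tcp_pos: [0.536, -0.1057, 0.2608]
orientation: [-0.43, -0.559, -0.432, 0.562]
wrist_force: [-0.0, 0.2, -0.8]
finger_gap: 0.0849
```

```bash
python3 - <<'E'
from h import *
st()
d=snap("wrist","j")
E
```

```text
t 7.7 tcp [ 0.536  -0.1057  0.2608] yawy -14.83 xax [-0.005 -0.    -1.   ] F [-0.   0.2 -0.8] M [ 0.05  0.01 -0.03] gap 0.0849 q [ 0.51  0.37 -0.46  1.57  0.17  1.24 -0.24]
```

View pics/j_wrist.png

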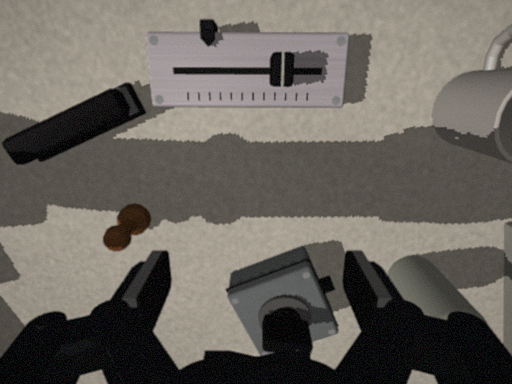

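```bash
python3 - <<'E'
from h import *
d=np.load("j_wrist.npz")
save(d["pixels"][:,:,::-1],"pics/j2.png",(140,10,360,120),3.6)
E
```

```text
(no output)
```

View pics/j2.png

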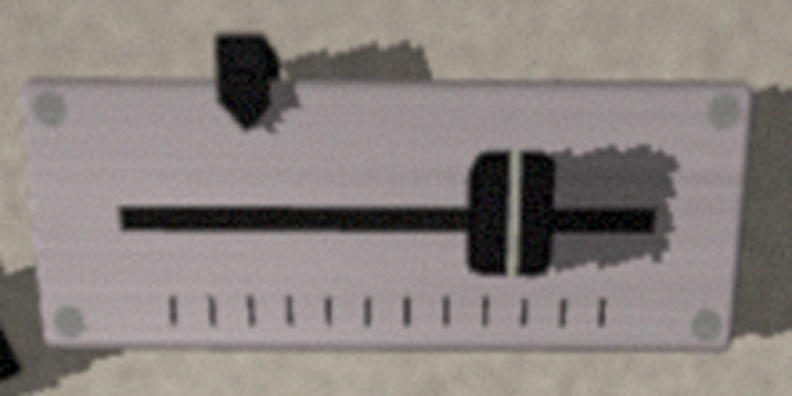

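```bash
python3 - <<'E'
from h import *
d=np.load("j_wrist.npz")
def P(X,Y,z): return at(d,140+(X+.5)/3.6-.5,10+(Y+.5)/3.6-.5,z)
q=np.array([P(*p,.035)[:2] for p in [(750,87),(730,350),(45,347),(25,82)]])
m=np.array([[.09,.032],[.09,-.032],[-.09,-.032],[-.09,.032]])
c=q.mean(0); H=m.T@(q-c); th=np.arctan2(H[0,1]-H[1,0],H[0,0]+H[1,1]);Rm=np.array([[np.cos(th),-np.sin(th)],[np.sin(th),np.cos(th)]])
print(c,np.degrees(th),((q-c-m@Rm.T)*1e3).round(1).tolist())
for n,p,z in [("tip",(246,129),.042),("tip.035",(246,129),.035),("clipback",(242,36),.042),("line",(514,212),.073),("s0",(122,219),.035),("s1",(655,219),.035),("t0",(173,311),.035),("t1",(602,311),.035)]:
    w=P(*p,z); print(n,w.round(4),"local",((w[:2]-c)@Rm).round(4))
d=np.load("i_top.npz")
save(d["pixels"][:,:,::-1],"pics/i3.png",(235,150,300,240),7)
E
```

```text
[ 0.55046008 -0.01152695] -15.162609255441252 [[-2.4, -0.5], [-0.7, 1.4], [1.0, 0.5], [2.1, -1.5]]
tip [0.5235 0.0166 0.042 ] local [-0.0334  0.0201]
tip.035 [0.5227 0.0176 0.035 ] local [-0.0344  0.0208]
clipback [0.5286 0.0358 0.042 ] local [-0.0334  0.04  ]
line [ 0.5786 -0.0184  0.073 ] local [0.029  0.0007]
s0 [0.4863 0.0059 0.035 ] local [-0.0665  0.0001]
s1 [ 0.6154 -0.0283  0.035 ] local [0.0671 0.0008]
t0 [ 0.4915 -0.0184  0.035 ] local [-0.0551 -0.0221]
t1 [ 0.5981 -0.0466  0.035 ] local [ 0.0551 -0.0214]
```

View pics/i3.png

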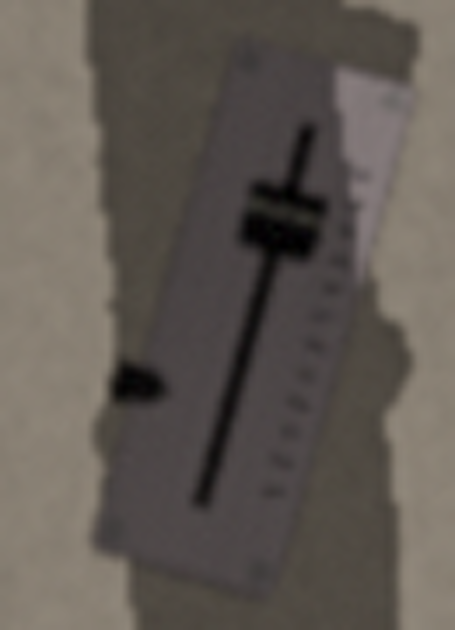

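```bash
python3 - <<'E'
from h import *
st()
plan((.5785,-.0185,.14),-14.8); plan((.5785,-.0185,.063),-14.8)
E
```

```text
t 7.75 tcp [ 0.5363 -0.1025  0.2613] yawy -14.54 xax [-0.004  0.001 -1.   ] F [0.7 0.3 0.6] M [ 0.08  0.01 -0.04] gap 0.0852 q [ 0.51  0.37 -0.47  1.57  0.17  1.24 -0.24]
off [0.0672, 0.02, -0.0918] rot [0.0045, -0.0004, 0.0044] flip 0 |off| 0.116 deg 0.4
off [0.1442, 0.0204, -0.0918] rot [0.0045, -0.0004, 0.0044] flip 0 |off| 0.172 deg 0.4
```

{"method": "send_rows", "body": {"offset": [[0.02, 0.005, -0.03], [0.04, 0.01, -0.06], [0.065, 0.018, -0.09], [0.065, 0.02, -0.092], [0.065, 0.02, -0.092]], "rot": [[0.004, 0, 0], [0.004, 0, 0], [0.004, 0, 0], [0.004, 0, 0], [0.004, 0, 0]], "grip": [0.07, 0.06, 0.055, 0.055, 0.055]}}

```text
time: 8.17
tcp_pos: [0.5784, -0.0119, 0.1957]
orientation: [-0.433, -0.557, -0.437, 0.558]
wrist_force: [0.4, 0.0, 0.3]
finger_gap: 0.0548
```

{"method": "send_rows", "body": {"offset": [[0, 0, 0]], "rot": [[0, 0, 0]], "grip": [0.055]}}

```text
time: 8.25
tcp_pos: [0.5792, -0.016, 0.1977]
orientation: [-0.433, -0.558, -0.434, 0.559]
wrist_force: [-0.1, -0.3, 0.6]
finger_gap: 0.0554
```

```bash
python3 - <<'E'
from h import *
st()
d=snap("wrist","k")
plan((.5785,-.0185,.063),-14.8)
E
```

```text
t 8.25 tcp [ 0.5792 -0.016   0.1977] yawy -14.45 xax [-0.002  0.    -1.   ] F [-0.1 -0.3  0.6] M [-0.02  0.01  0.03] gap 0.0554 q [ 0.33  0.49 -0.47  1.57  0.24  1.14 -0.45]
off [0.0814, -0.0007, 0.0012] rot [0.0036, 0.0006, 0.0003] flip 0 |off| 0.081 deg 0.2
```

View pics/k_wrist.png

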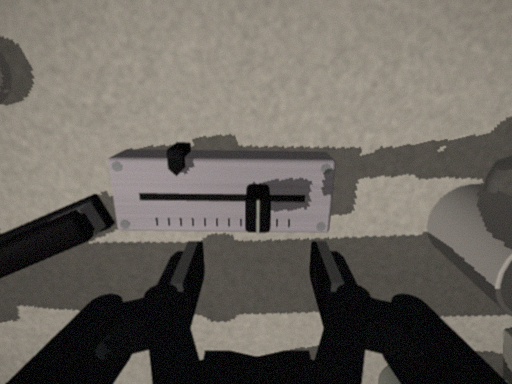

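{"method": "send_rows", "body": {"offset": [[0.03, 0, 0.002], [0.06, 0, 0.002], [0.08, 0, 0.002], [0.08, 0, 0.002], [0.08, 0, 0.002]], "rot": [[0, 0, 0], [0, 0, 0], [0, 0, 0], [0, 0, 0], [0, 0, 0]], "grip": [0.055, 0.055, 0.055, 0.055, 0.055]}}

```text
time: 8.72
tcp_pos: [0.5787, -0.0209, 0.1184]
orientation: [-0.432, -0.56, -0.432, 0.561]
wrist_force: [0.5, 0.2, 0.0]
finger_gap: 0.0548
```

```bash
python3 - <<'E'
from h import *
st()
d=snap("wrist","l")
plan((.5785,-.0185,.063),-14.8)
E
```

```text
t 8.72 tcp [ 0.5787 -0.0209  0.1184] yawy -14.76 xax [-0.001 -0.001 -1.   ] F [0.5 0.2 0. ] M [-0.01 -0.05 -0.03] gap 0.0548 q [ 0.32  0.58 -0.44  1.65  0.29  0.98 -0.48]
off [0.0028, -0.0019, -0.0016] rot [0.001, -0.0001, -0.0022] flip 0 |off| 0.004 deg 0.1
```

View pics/l_wrist.png

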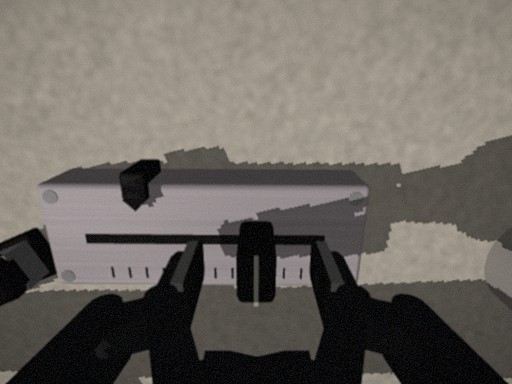

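{"method": "send_rows", "body": {"offset": [[0.001, 0, -0.002], [0.001, 0, -0.002], [0.001, 0, -0.002], [0.001, 0, -0.002], [0.001, 0, -0.002]], "rot": [[0, 0, 0], [0, 0, 0], [0, 0, 0], [0, 0, 0], [0, 0, 0]], "grip": [0.03, 0.015, 0.015, 0.015, 0.015], "grip_force": 20}}

```text
time: 9.18
tcp_pos: [0.5806, -0.0174, 0.1191]
orientation: [0.433, 0.56, 0.432, -0.559]
wrist_force: [-0.8, -0.3, 6.3]
finger_gap: 0.0175
```

```bash
python3 - <<'E'
from h import *
st()
d=snap("wrist","m",(20,130,400,320),2)
E
```

```text
t 9.18 tcp [ 0.5806 -0.0174  0.1191] yawy -14.68 xax [ 0.003  0.    -1.   ] F [-0.8 -0.3  6.3] M [ 0.08  0.26 -0.07] gap 0.0175 q [ 0.31  0.58 -0.44  1.65  0.29  0.97 -0.49]
```

View pics/m_wrist.png

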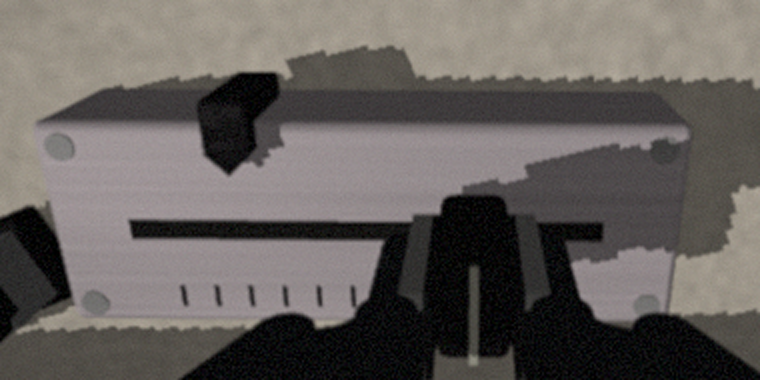

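{"method": "send_rows", "body": {"offset": [[0, -0.015, 0], [0, -0.03, 0], [0, -0.045, 0], [0, -0.058, 0], [0, -0.058, 0]], "rot": [[0, 0, 0], [0, 0, 0], [0, 0, 0], [0, 0, 0], [0, 0, 0]], "grip": [0.015, 0.015, 0.015, 0.015, 0.015]}}

```text
time: 9.65
tcp_pos: [0.5229, -0.0018, 0.119]
orientation: [0.433, 0.56, 0.432, -0.559]
wrist_force: [-1.6, 0.8, 6.2]
finger_gap: 0.0177
```

{"method": "send_rows", "body": {"offset": [[0, 0, 0], [0, 0, 0], [0, 0, 0]], "rot": [[0, 0, 0], [0, 0, 0], [0, 0, 0]], "grip": [0.015, 0.015, 0.015]}}

```text
time: 9.9
tcp_pos: [0.5246, -0.0023, 0.119]
orientation: [0.433, 0.56, 0.432, -0.559]
wrist_force: [-1.9, 0.9, 6.2]
finger_gap: 0.0175
```

```bash
python3 - <<'E'
from h import *
st()
d=snap("wrist","n",(100,130,480,320),2)
s,Rc=pose(); print(Rc.inv().apply(s["tcp_pos"]-np.array([.5806,-.0174,.1191])))
E
```

```text
t 9.9 tcp [ 0.5246 -0.0023  0.119 ] yawy -14.65 xax [ 0.002  0.001 -1.   ] F [-1.9  0.9  6.2] M [ 0.2   0.29 -0.14] gap 0.0175 q [ 0.33  0.49 -0.46  1.81  0.27  0.91 -0.51]
[-1.72135150e-05 -5.79984357e-02 -4.48646703e-04]
```

View pics/n_wrist.png

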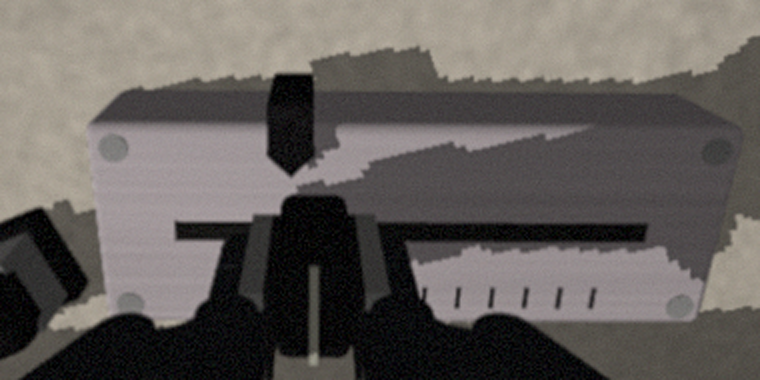

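```bash
python3 - <<'E'
from h import *
d=np.load("n_wrist.npz")
def P(X,Y,z): return at(d,100+(X+.5)/2-.5,130+(Y+.5)/2-.5,z)
a=np.radians(-14.9); ex=np.array([np.cos(a),np.sin(a)])
t=P(291,176,.042)[:2]; 
for p in [(314,265),(314,365),(314,310)]: print(p,(P(*p,.073)[:2]-t)@ex)
# block top face center edges
print("blk",[(P(x,y,.073)[:2]-t)@ex for x,y in[(283,200),(347,200)]])
for x,y in [(114,148),(717,152),(131,304),(680,306),(176,231),(648,231)]: print((P(x,y,.035)[:2]-t)@ex)
E
```

```text
(314, 265) 0.006022414726735405
(314, 365) 0.006153501977853674
(314, 310) 0.006079270796678275
blk [np.float64(-0.0005805503289705818), np.float64(0.012894279666387747)]
-0.04817645896971194
0.11616532087904313
-0.048265114850708515
0.11609607490387618
-0.03311231297855734
0.10163867129839578
```

{"method": "send_rows", "body": {"offset": [[0, -0.006, 0], [0, -0.006, 0], [0, -0.006, 0], [0, -0.006, 0]], "rot": [[0, 0, 0], [0, 0, 0], [0, 0, 0], [0, 0, 0]], "grip": [0.015, 0.015, 0.015, 0.015]}}

```text
time: 10.28
tcp_pos: [0.519, -0.0008, 0.119]
orientation: [0.433, 0.561, 0.432, -0.559]
wrist_force: [-0.8, 0.7, 8.8]
finger_gap: 0.0171
```

```bash
python3 - <<'E'
from h import *
st()
d=snap("wrist","o",(100,130,480,320),2)
E
```

```text
t 10.28 tcp [ 0.519  -0.0008  0.119 ] yawy -14.65 xax [ 0.003  0.001 -1.   ] F [-0.8  0.7  8.8] M [ 0.19  0.02 -0.08] gap 0.0171 q [ 0.33  0.48 -0.47  1.82  0.27  0.9  -0.52]
```

View pics/o_wrist.png

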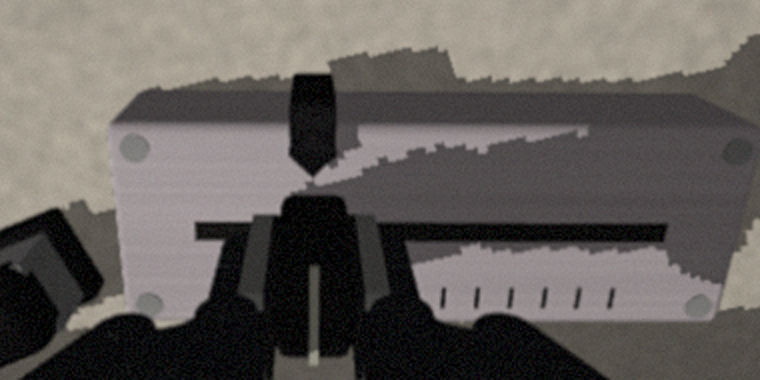

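{"method": "send_rows", "body": {"offset": [[0, 0, 0], [0, 0, 0], [0, 0, 0], [-0.02, 0, 0], [-0.05, 0, 0]], "rot": [[0, 0, 0], [0, 0, 0], [0, 0, 0], [0, 0, 0], [0, 0, 0]], "grip": [0.03, 0.05, 0.05, 0.05, 0.05]}}

```text
time: 10.75
tcp_pos: [0.5147, -0.0021, 0.1644]
orientation: [-0.43, -0.557, -0.434, 0.562]
wrist_force: [0.1, -0.6, 0.5]
finger_gap: 0.0499
```

{"method": "send_rows", "body": {"offset": [[-0.04, 0, 0], [-0.07, 0, 0.01], [-0.07, 0, 0.04], [-0.07, 0, 0.06], [-0.07, 0, 0.06]], "rot": [[0, 0, 0], [0, 0, 0], [0, 0, 0], [0, 0, 0], [0, 0, 0]], "grip": [0.05, 0.05, 0.05, 0.05, 0.05]}}

```text
time: 11.17
tcp_pos: [0.5013, -0.0657, 0.2372]
orientation: [-0.431, -0.56, -0.429, 0.563]
wrist_force: [-0.9, -1.4, -0.8]
finger_gap: 0.0499
```

```bash
python3 - <<'E'
from h import *
st()
d=snap("wrist","p")
plan((.527,.234,.15),102.4);plan((.527,.234,.15),91)
E
```

```text
t 11.17 tcp [ 0.5013 -0.0657  0.2372] yawy -15.13 xax [-0.002 -0.005 -1.   ] F [-0.9 -1.4 -0.8] M [-0.04  0.03 -0.02] gap 0.0499 q [ 0.48  0.31 -0.48  1.72  0.16  1.15 -0.31]
off [0.0323, -0.0523, -0.2934] rot [1.0926, 0.0027, -0.0003] flip 180 |off| 0.3 deg 62.6
off [0.0323, -0.0523, -0.2934] rot [1.2916, 0.0027, -0.0005] flip 180 |off| 0.3 deg 74.0
```

View pics/p_wrist.png

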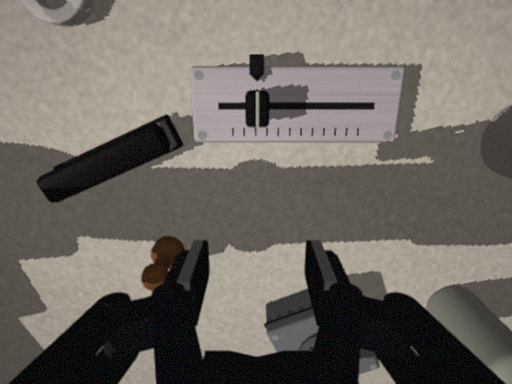

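```bash
python3 - <<'E'
from h import *
dw=np.load("c_wrist.npz"); dt=np.load("b_top.npz"); ds=np.load("b_scene.npz")
def tri(rs):
    A=np.zeros((3,3));b=np.zeros(3)
    for c,r in rs:
        r=r/np.linalg.norm(r);M=np.eye(3)-np.outer(r,r);A+=M;b+=M@c
    return np.linalg.solve(A,b)
w=lambda X,Y:ray(dw,240+(X+.5)/3.7-.5,(Y+.5)/3.7-.5)
t=lambda X,Y:ray(dt,80+(X+.5)/6-.5,140+(Y+.5)/6-.5)
print("stripe mid",tri([w(446,656),t(482,299)]))
print("stud top",tri([w(481,230),t(250,345)]))
save(ds["pixels"][:,:,::-1],"pics/s1.png",(250,120,330,185),8)
E
```

```text
stripe mid [0.54916444 0.23178762 0.09646807]
stud top [0.53613104 0.32645628 0.06133212]
```

View pics/s1.png

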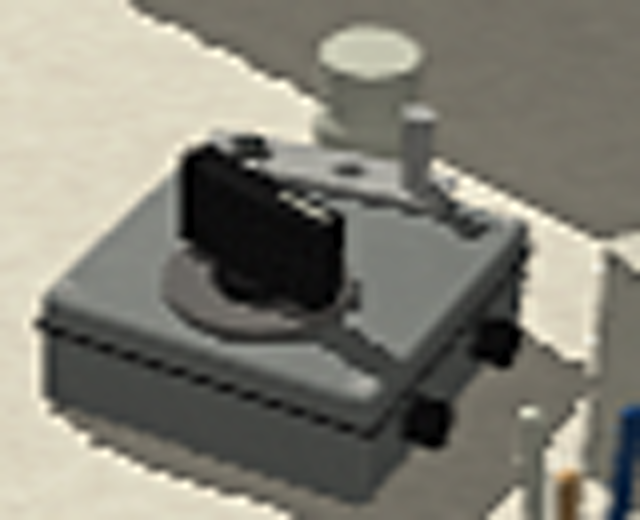

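{"method": "send_rows", "body": {"offset": [[0, -0.005, -0.04], [0, -0.015, -0.08], [0, -0.02, -0.12], [0, -0.03, -0.16], [0, -0.035, -0.2]], "rot": [[-0.12, 0, 0], [-0.24, 0, 0], [-0.36, 0, 0], [-0.48, 0, 0], [-0.6, 0, 0]], "grip": [0.05, 0.05, 0.05, 0.05, 0.05]}}

```text
time: 11.63
tcp_pos: [0.5179, 0.146, 0.2369]
orientation: [0.579, 0.405, 0.58, -0.405]
wrist_force: [0.4, 0.2, -0.7]
finger_gap: 0.0501
```

```bash
python3 - <<'E'
from h import *
st()
plan((.527,.234,.17),88,flip=0)
E
```

```text
t 11.63 tcp [0.5179 0.146  0.2369] yawy 20.16 xax [-0.002  0.001 -1.   ] F [ 0.4  0.2 -0.7] M [-0.03 -0.09  0.01] gap 0.0501 q [ 0.19  0.41 -0.67  1.63  0.27  1.2  -0.19]
off [0.013, 0.0389, -0.0794] rot [-1.184, -0.002, 0.0007] flip 0 |off| 0.089 deg 67.8
```

{"method": "send_rows", "body": {"offset": [[0, 0.01, -0.02], [0, 0.02, -0.04], [0, 0.03, -0.06], [0, 0.037, -0.077], [0, 0.037, -0.077]], "rot": [[-0.12, 0, 0], [-0.24, 0, 0], [-0.36, 0, 0], [-0.48, 0, 0], [-0.6, 0, 0]], "grip": [0.05, 0.05, 0.05, 0.05, 0.05]}}

```text
time: 12.05
tcp_pos: [0.5259, 0.2346, 0.2371]
orientation: [0.673, 0.215, 0.676, -0.211]
wrist_force: [-1.0, 0.6, 0.5]
finger_gap: 0.0501
```

{"method": "send_rows", "body": {"offset": [[0, 0, 0], [0, 0, 0], [0, 0, 0], [0, 0, 0], [0, 0, 0]], "rot": [[-0.12, 0, 0], [-0.24, 0, 0], [-0.36, 0, 0], [-0.48, 0, 0], [-0.58, 0, 0]], "grip": [0.05, 0.05, 0.05, 0.05, 0.05]}}

```text
time: 12.47
tcp_pos: [0.5274, 0.2289, 0.2366]
orientation: [0.706, 0.014, 0.708, -0.014]
wrist_force: [-0.4, 0.4, -0.3]
finger_gap: 0.0499
```

```bash
python3 - <<'E'
from h import *
st()
plan((.527,.234,.16),88,flip=0)
snap("wrist","q")
E
```

```text
t 12.47 tcp [0.5274 0.2289 0.2366] yawy 87.75 xax [-0.002  0.001 -1.   ] F [-0.4  0.4 -0.3] M [ 0.02  0.04 -0.02] gap 0.0499 q [ 0.18  0.57 -0.93  1.52  0.47  1.29  0.72]
off [0.0226, 0.0051, -0.0005] rot [-0.0044, -0.002, -0.0005] flip 0 |off| 0.023 deg 0.3
```

View pics/q_wrist.png

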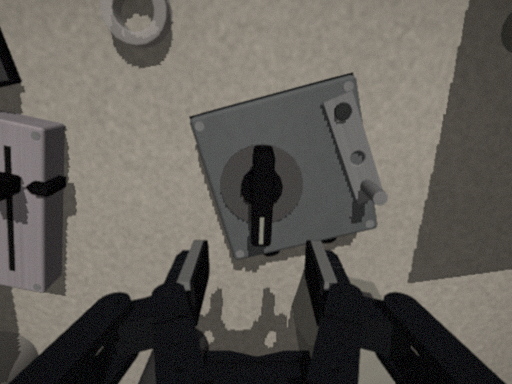

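```bash
python3 - <<'E'
from h import *
d=np.load("q_wrist.npz")
a=at(d,264,148,.096);b=at(d,261,243,.096);print(a,b,(a+b)/2,np.degrees(np.arctan2(*(b-a)[1::-1])))
print("dial",at(d,262,185,.06),"hub",at(d,343,112,.056),"studtop",at(d,376,194,.087))
save(d["pixels"][:,:,::-1],"pics/q2.png",(180,60,400,270),3.6)
E
```

```text
[0.48526716 0.23614908 0.096     ] [0.55956353 0.2315198  0.096     ] [0.52241534 0.23383444 0.096     ] -3.5653962855983075
dial [0.52419129 0.23410175 0.06      ] hub [0.46673446 0.30076304 0.056     ] studtop [0.52592722 0.32080031 0.087     ]
```

View pics/q2.png

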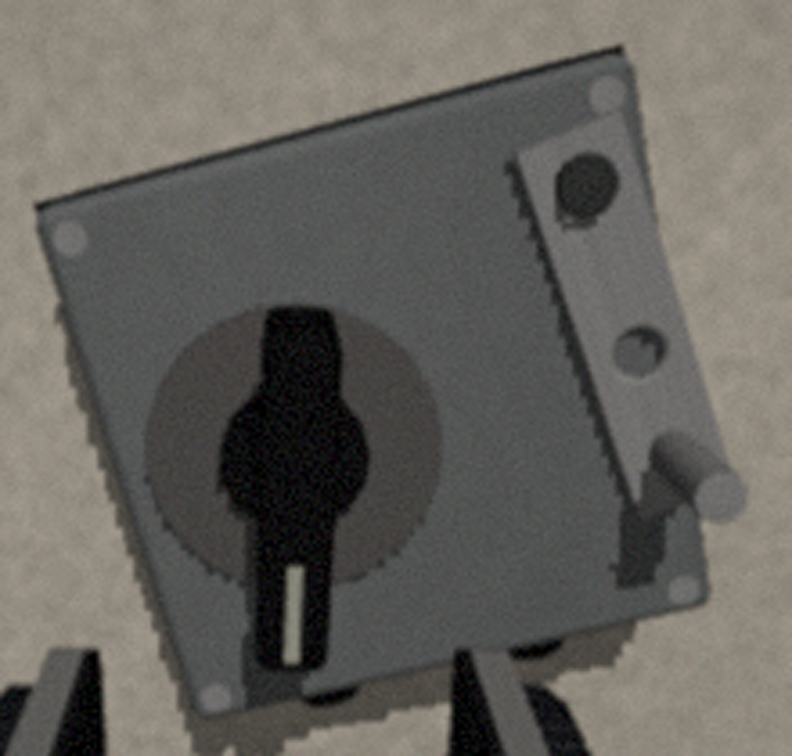

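```bash
python3 - <<'E'
from h import *
st()
plan((.525,.234,.084),87,flip=0)
E
```

```text
t 12.52 tcp [0.5274 0.2287 0.2365] yawy 87.87 xax [-0.002  0.001 -1.   ] F [ 0.3  0.4 -0.9] M [0.07 0.04 0.  ] gap 0.0497 q [ 0.18  0.57 -0.93  1.52  0.47  1.29  0.73]
off [0.0985, 0.0051, -0.0024] rot [0.0152, -0.0023, -0.0007] flip 0 |off| 0.099 deg 0.9
```

{"method": "send_rows", "body": {"offset": [[0.02, 0.005, -0.002], [0.05, 0.005, -0.002], [0.07, 0.005, -0.002], [0.07, 0.005, -0.002], [0.07, 0.005, -0.002]], "rot": [[0.015, 0, 0], [0.015, 0, 0], [0.015, 0, 0], [0.015, 0, 0], [0.015, 0, 0]], "grip": [0.05, 0.05, 0.05, 0.05, 0.05]}}

```text
time: 12.93
tcp_pos: [0.5254, 0.233, 0.1662]
orientation: [0.706, 0.022, 0.708, -0.022]
wrist_force: [0.5, 1.1, 0.4]
finger_gap: 0.0503
```

```bash
python3 - <<'E'
from h import *
st()
plan((.525,.234,.084),87,flip=0)
snap("wrist","r")
E
```

```text
t 12.93 tcp [0.5254 0.233  0.1662] yawy 86.45 xax [-0.003 -0.001 -1.   ] F [0.5 1.1 0.4] M [-0.01 -0.04 -0.02] gap 0.0503 q [ 0.14  0.64 -0.88  1.61  0.52  1.15  0.65]
off [0.0282, 0.001, -0.0004] rot [-0.0095, -0.0032, 0.0009] flip 0 |off| 0.028 deg 0.6
```

View pics/r_wrist.png

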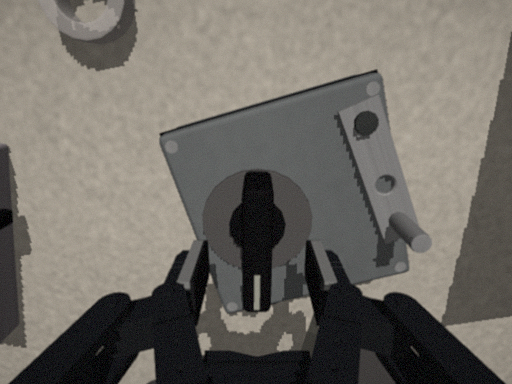

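{"method": "send_rows", "body": {"offset": [[0.015, 0.001, 0], [0.028, 0.001, 0], [0.028, 0.001, 0], [0.028, 0.001, 0], [0.028, 0.001, 0]], "rot": [[0, 0, 0], [0, 0, 0], [0, 0, 0], [0, 0, 0], [0, 0, 0]], "grip": [0.05, 0.05, 0.03, 0.01, 0.01], "grip_force": 30}}

```text
time: 13.4
tcp_pos: [0.5268, 0.2332, 0.1402]
orientation: [0.707, 0.021, 0.707, -0.023]
wrist_force: [-2.8, 1.1, 4.7]
finger_gap: 0.0154
```

{"method": "send_rows", "body": {"offset": [[0, 0, 0], [0, 0, 0], [0, 0, 0]], "rot": [[0, 0, 0], [0, 0, 0], [0, 0, 0]], "grip": [0.01, 0.01, 0.01]}}

```text
time: 13.65
tcp_pos: [0.5268, 0.2333, 0.1401]
orientation: [0.707, 0.022, 0.707, -0.022]
wrist_force: [-2.0, -3.2, 3.8]
finger_gap: 0.0157
```

```bash
python3 - <<'E'
from h import *
st()
snap("wrist","s")
E
```

```text
t 13.65 tcp [0.5268 0.2333 0.1401] yawy 86.42 xax [ 0.    -0.001 -1.   ] F [-2.  -3.2  3.8] M [-0.63  0.36 -0.04] gap 0.0157 q [ 0.13  0.67 -0.86  1.63  0.55  1.1   0.63]
```

View pics/s_wrist.png

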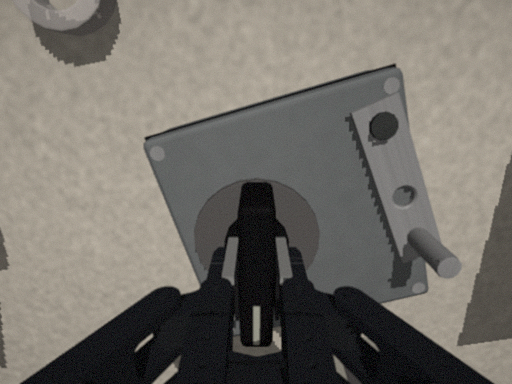

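{"method": "send_rows", "body": {"offset": [[0, 0, 0], [0, 0, 0], [0, 0, 0], [0, 0, 0], [0, 0, 0]], "rot": [[0.1, 0, 0], [0.2, 0, 0], [0.3, 0, 0], [0.4, 0, 0], [0.5, 0, 0]], "grip": [0.01, 0.01, 0.01, 0.01, 0.01]}}

```text
time: 14.12
tcp_pos: [0.5268, 0.2333, 0.1401]
orientation: [0.679, 0.197, 0.679, -0.198]
wrist_force: [-2.4, -3.4, 5.2]
finger_gap: 0.0159
```

```bash
python3 - <<'E'
from h import *
st()
E
```

```text
t 14.12 tcp [0.5268 0.2333 0.1401] yawy 57.55 xax [ 0.001 -0.001 -1.   ] F [-2.4 -3.4  5.2] M [-0.71  0.41  0.17] gap 0.0159 q [ 0.06  0.62 -0.74  1.64  0.47  1.07  0.19]
```

{"method": "send_rows", "body": {"offset": [[0, 0, 0], [0, 0, 0], [0, 0, 0], [0, 0, 0], [0, 0, 0]], "rot": [[0.1, 0, 0], [0.2, 0, 0], [0.3, 0, 0], [0.4, 0, 0], [0.5, 0, 0]], "grip": [0.01, 0.01, 0.01, 0.01, 0.01]}}

```text
time: 14.53
tcp_pos: [0.5268, 0.2332, 0.1402]
orientation: [0.61, 0.359, 0.608, -0.36]
wrist_force: [-1.5, -4.3, 5.0]
finger_gap: 0.0155
```

```bash
python3 - <<'E'
from h import *
st()
E
```

```text
t 14.53 tcp [0.5268 0.2332 0.1402] yawy 28.91 xax [ 0.001 -0.001 -1.   ] F [-1.5 -4.3  5. ] M [-0.73  0.34  0.15] gap 0.0155 q [-0.01  0.59 -0.63  1.64  0.39  1.04 -0.25]
```

{"method": "send_rows", "body": {"offset": [[0, 0, 0], [0, 0, 0], [0, 0, 0]], "rot": [[0.07, 0, 0], [0.14, 0, 0], [0.2, 0, 0]], "grip": [0.01, 0.01, 0.01]}}

```text
time: 14.78
tcp_pos: [0.5268, 0.2332, 0.1401]
orientation: [0.571, 0.418, 0.57, -0.418]
wrist_force: [-2.1, -4.4, 5.5]
finger_gap: 0.0159
```

```bash
python3 - <<'E'
from h import *
st()
E
```

```text
t 14.78 tcp [0.5268 0.2332 0.1401] yawy 17.54 xax [ 0.001 -0.002 -1.   ] F [-2.1 -4.4  5.5] M [-0.73  0.35  0.14] gap 0.0159 q [-0.04  0.58 -0.58  1.64  0.36  1.03 -0.43]
```

Now small steps, watching the moment.

{"method": "send_rows", "body": {"offset": [[0, 0, 0], [0, 0, 0], [0, 0, 0]], "rot": [[0.04, 0, 0], [0.08, 0, 0], [0.1, 0, 0]], "grip": [0.01, 0.01, 0.01]}}

```text
time: 15.03
tcp_pos: [0.5268, 0.2332, 0.1402]
orientation: [0.55, 0.445, 0.549, -0.446]
wrist_force: [-1.3, -3.8, 5.9]
finger_gap: 0.0154
```

```bash
python3 - <<'E'
from h import *
st()
E
```

```text
t 15.03 tcp [0.5268 0.2332 0.1402] yawy 11.94 xax [ 0.001 -0.002 -1.   ] F [-1.3 -3.8  5.9] M [-0.87  0.39  0.59] gap 0.0154 q [-0.06  0.57 -0.56  1.64  0.34  1.03 -0.51]
```

{"method": "send_rows", "body": {"offset": [[0, 0, 0], [0, 0, 0]], "rot": [[0.03, 0, 0], [0.04, 0, 0]], "grip": [0.01, 0.01]}}

```text
time: 15.2
tcp_pos: [0.5267, 0.2332, 0.1402]
orientation: [0.543, 0.454, 0.54, -0.455]
wrist_force: [-0.5, -5.2, 5.8]
finger_gap: 0.0155
```

```bash
python3 - <<'E'
from h import *
st()
E
```

```text
t 15.2 tcp [0.5267 0.2332 0.1402] yawy 9.95 xax [ 0.002 -0.003 -1.   ] F [-0.5 -5.2  5.8] M [-0.96  0.38  1.49] gap 0.0155 q [-0.06  0.57 -0.55  1.64  0.34  1.03 -0.54]
```

{"method": "send_rows", "body": {"offset": [[0, 0, 0], [0, 0, 0], [0, 0, 0], [0, 0, 0], [-0.02, 0, 0]], "rot": [[-0.03, 0, 0], [-0.03, 0, 0], [-0.03, 0, 0], [-0.03, 0, 0], [-0.03, 0, 0]], "grip": [0.01, 0.03, 0.045, 0.045, 0.045]}}

```text
time: 15.62
tcp_pos: [0.5243, 0.2329, 0.1557]
orientation: [0.546, 0.446, 0.549, -0.45]
wrist_force: [0.1, 0.0, 0.1]
finger_gap: 0.0449
```

{"method": "send_rows", "body": {"offset": [[-0.03, 0, 0], [-0.07, 0, 0], [-0.1, 0, 0.01], [-0.1, 0, 0.04], [-0.1, 0, 0.06]], "rot": [[0, 0, 0], [0, 0, 0], [0, 0, 0], [0, 0, 0], [0, 0, 0]], "grip": [0.045, 0.045, 0.045, 0.045, 0.045]}}

```text
time: 16.03
tcp_pos: [0.5401, 0.1753, 0.2624]
orientation: [0.549, 0.45, 0.546, -0.446]
wrist_force: [0.8, -1.4, -1.0]
finger_gap: 0.0447
```

```bash
python3 - <<'E'
from h import *
st()
snap("wrist","t")
E
```

```text
t 16.03 tcp [0.5401 0.1753 0.2624] yawy 11.45 xax [ 0.007  0.002 -1.   ] F [ 0.8 -1.4 -1. ] M [-0.05 -0.08 -0.02] gap 0.0447 q [ 0.08  0.43 -0.59  1.52  0.25  1.26 -0.35]
```

View pics/t_wrist.png

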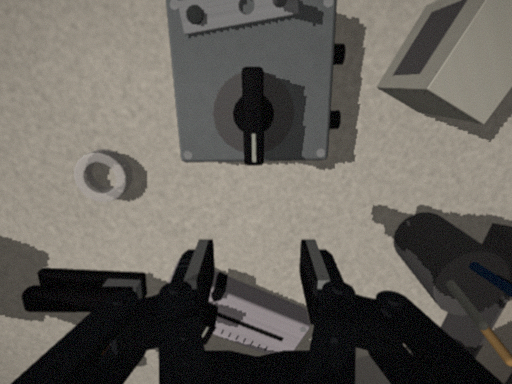

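```bash
python3 - <<'E'
from h import *
st()
plan((.5305,.3225,.16),-71,flip=0)
E
```

```text
t 16.08 tcp [0.5413 0.1685 0.2604] yawy 10.97 xax [ 0.004 -0.005 -1.   ] F [ 1.2 -4.7 -1.5] M [-0.32 -0.07 -0.02] gap 0.0449 q [ 0.08  0.43 -0.58  1.52  0.25  1.26 -0.34]
off [0.0457, 0.0185, -0.1535] rot [1.4306, 0.0021, -0.0065] flip 0 |off| 0.161 deg 82.0
```

{"method": "send_rows", "body": {"offset": [[0, 0.004, -0.03], [0, 0.008, -0.06], [0, 0.012, -0.09], [0, 0.016, -0.12], [0.02, 0.018, -0.15]], "rot": [[0.12, 0, 0], [0.24, 0, 0], [0.36, 0, 0], [0.48, 0, 0], [0.6, 0, 0]], "grip": [0.04, 0.04, 0.04, 0.04, 0.04]}}

```text
time: 16.5
tcp_pos: [0.5282, 0.3292, 0.2431]
orientation: [0.388, 0.594, 0.389, -0.587]
wrist_force: [1.2, 1.5, 0.9]
finger_gap: 0.0399
```

{"method": "send_rows", "body": {"offset": [[0, 0, 0], [0, 0, 0], [0, 0, 0], [0, 0, 0], [0, 0, 0]], "rot": [[0.12, 0, 0], [0.24, 0, 0], [0.36, 0, 0], [0.48, 0, 0], [0.6, 0, 0]], "grip": [0.04, 0.04, 0.04, 0.04, 0.04]}}

```text
time: 16.92
tcp_pos: [0.5261, 0.3265, 0.2388]
orientation: [-0.197, -0.679, -0.197, 0.679]
wrist_force: [0.5, -0.7, 1.5]
finger_gap: 0.0404
```

{"method": "send_rows", "body": {"offset": [[0, 0, 0], [0, 0, 0], [0, 0, 0]], "rot": [[0.12, 0, 0], [0.23, 0, 0], [0.23, 0, 0]], "grip": [0.04, 0.04, 0.04]}}

```text
time: 17.17
tcp_pos: [0.5261, 0.3264, 0.239]
orientation: [-0.119, -0.697, -0.119, 0.697]
wrist_force: [-0.6, 0.3, 0.1]
finger_gap: 0.0399
```

```bash
python3 - <<'E'
from h import *
st()
plan((.5305,.3225,.16),-71,flip=0)
snap("wrist","u")
E
```

```text
t 17.17 tcp [0.5261 0.3264 0.239 ] yawy -70.61 xax [-0.  0. -1.] F [-0.6  0.3  0.1] M [ 0.    0.04 -0.01] gap 0.0399 q [-0.39  0.51 -0.3   1.4   0.15  1.25 -1.93]
off [0.025, 0.0051, -0.0029] rot [0.0067, 0.0001, 0.0005] flip 0 |off| 0.026 deg 0.4
```

View pics/u_wrist.png

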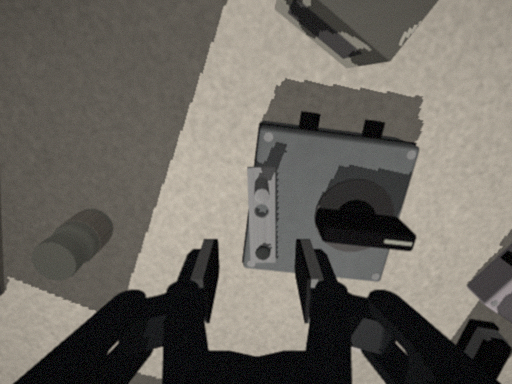

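```bash
python3 - <<'E'
from h import *
d=np.load("u_wrist.npz")
save(d["pixels"][:,:,::-1],"pics/u2.png",(230,110,310,280),4.4)
E
```

```text
(no output)
```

View pics/u2.png

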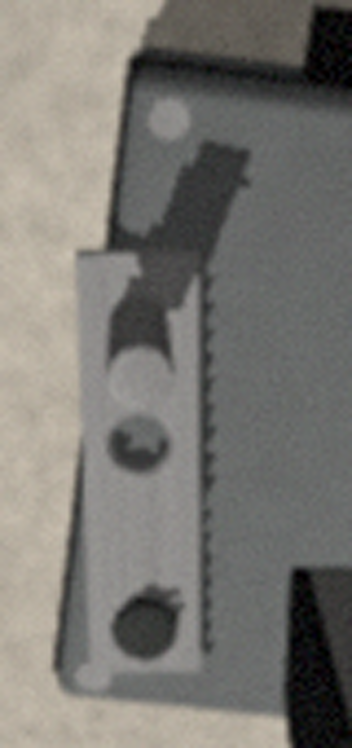

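```bash
python3 - <<'E'
from h import *
d=np.load("u_wrist.npz")
def P(X,Y,z): return at(d,230+(X+.5)/4.4-.5,110+(Y+.5)/4.4-.5,z)
p=P(146,627,.056); s=P(140,380,.087); b=P(138,338,.055)
for x in(p,s,b): print(x, np.linalg.norm((x-p)[:2]),np.degrees(np.arctan2(*(x-p)[1::-1])))
plan((s[0],s[1],.12),-71,flip=0)
E
```

```text
[0.46532056 0.29934552 0.056     ] 0.0 0.0
[0.52878761 0.32389123 0.087     ] 0.06804820809571502 21.143846300796508
[0.52592768 0.32282607 0.055     ] 0.06499661125304225 21.177483898727697
off [0.065, 0.0032, -0.0017] rot [0.0108, 0.0002, 0.0004] flip 0 |off| 0.065 deg 0.6
```

{"method": "send_rows", "body": {"offset": [[0.03, 0.003, -0.002], [0.06, 0.003, -0.002], [0.08, 0.003, -0.002], [0.08, 0.003, -0.002], [0.08, 0.003, -0.002]], "rot": [[0, 0, 0], [0, 0, 0], [0, 0, 0], [0, 0, 0], [0, 0, 0]], "grip": [0.04, 0.04, 0.04, 0.04, 0.04]}}

```text
time: 17.63
tcp_pos: [0.5286, 0.3233, 0.1582]
orientation: [-0.12, -0.696, -0.12, 0.698]
wrist_force: [-0.5, 0.3, 0.6]
finger_gap: 0.0402
```

```bash
python3 - <<'E'
from h import *
st()
plan((.5285,.3237,.078),-70.5,flip=0)
snap("wrist","v")
E
```

```text
t 17.63 tcp [0.5286 0.3233 0.1582] yawy -70.42 xax [-0.003 -0.001 -1.   ] F [-0.5  0.3  0.6] M [-0.03 -0.02  0.03] gap 0.0402 q [-0.38  0.58 -0.29  1.5   0.18  1.09 -1.94]
off [0.0262, -0.0004, -0.0002] rot [0.0014, 0.003, -0.0001] flip 0 |off| 0.026 deg 0.2
```

View pics/v_wrist.png

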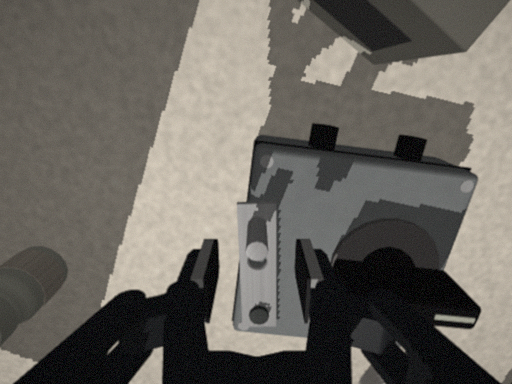

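{"method": "send_rows", "body": {"offset": [[0, 0, 0], [0.01, 0, 0], [0.02, 0, 0], [0.026, 0, 0], [0.026, 0, 0]], "rot": [[0, 0, 0], [0, 0, 0], [0, 0, 0], [0, 0, 0], [0, 0, 0]], "grip": [0.028, 0.028, 0.028, 0.028, 0.028], "grip_force": 20}}

```text
time: 18.1
tcp_pos: [0.5282, 0.3226, 0.1312]
orientation: [-0.12, -0.696, -0.119, 0.698]
wrist_force: [-0.3, 0.0, 0.2]
finger_gap: 0.0276
```

```bash
python3 - <<'E'
from h import *
st()
snap("wrist","w")
E
```

```text
t 18.1 tcp [0.5282 0.3226 0.1312] yawy -70.52 xax [-0.003 -0.002 -1.   ] F [-0.3  0.   0.2] M [ 0.01 -0.   -0.08] gap 0.0276 q [-0.39  0.61 -0.28  1.52  0.19  1.04 -1.95]
```

View pics/w_wrist.png

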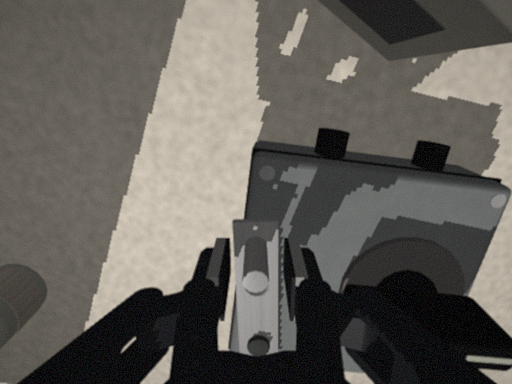

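{"method": "send_rows", "body": {"offset": [[0, 0, 0], [0, 0, 0], [0, 0, 0], [0, 0, 0]], "rot": [[0, 0, 0], [0, 0, 0], [0, 0, 0], [0, 0, 0]], "grip": [0.01, 0.008, 0.008, 0.008]}}

```text
time: 18.48
tcp_pos: [0.5293, 0.3235, 0.1335]
orientation: [0.12, 0.697, 0.12, -0.697]
wrist_force: [0.4, -0.6, -1.9]
finger_gap: 0.0111
```

```bash
python3 - <<'E'
from h import *
st()
E
```

```text
t 18.48 tcp [0.5293 0.3235 0.1335] yawy -70.53 xax [ 0.  0. -1.] F [ 0.4 -0.6 -1.9] M [-0.02 -0.01 -0.03] gap 0.0111 q [-0.39  0.61 -0.28  1.52  0.19  1.04 -1.95]
```

{"method": "send_rows", "body": {"offset": [[0, -0.0068, 0.0003], [0, -0.0135, 0.0014], [0, -0.0201, 0.003], [0, -0.0265, 0.0054], [0, -0.0326, 0.0083]], "rot": [[-0.1, 0, 0], [-0.2, 0, 0], [-0.3, 0, 0], [-0.4, 0, 0], [-0.5, 0, 0]], "grip": [0.008, 0.008, 0.008, 0.008, 0.008]}}

```text
time: 18.9
tcp_pos: [0.5105, 0.3508, 0.1334]
orientation: [-0.29, -0.645, -0.289, 0.645]
wrist_force: [-1.0, -2.2, -0.2]
finger_gap: 0.0106
```

```bash
python3 - <<'E'
from h import *
st()
snap("wrist","x")
s,_=pose(); v=s["tcp_pos"][:2]-np.array([.466,.2998]); print(np.linalg.norm(v),np.degrees(np.arctan2(v[1],v[0])))
E
```

```text
t 18.9 tcp [0.5105 0.3508 0.1334] yawy -41.64 xax [-0.    -0.002 -1.   ] F [-1.  -2.2 -0.2] M [-0.4   0.22 -0.06] gap 0.0106 q [-0.36  0.63 -0.4   1.52  0.27  1.05 -1.56]
0.06769125739367354 50.61650125195788
```

View pics/x_wrist.png

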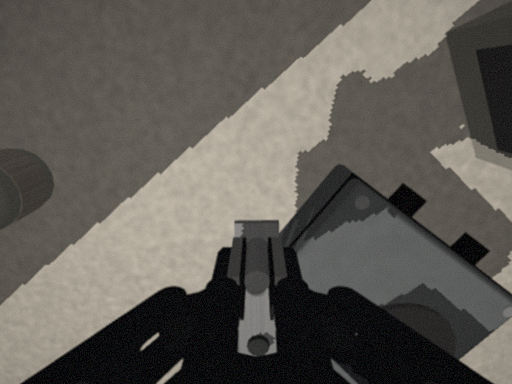

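{"method": "send_rows", "body": {"offset": [[0, -0.0068, 0.0003], [0, -0.0135, 0.0014], [0, -0.0201, 0.003], [0, -0.0265, 0.0054], [0, -0.0326, 0.0083]], "rot": [[-0.1, 0, 0], [-0.2, 0, 0], [-0.3, 0, 0], [-0.4, 0, 0], [-0.5, 0, 0]], "grip": [0.008, 0.008, 0.008, 0.008, 0.008]}}

```text
time: 19.37
tcp_pos: [0.481, 0.3658, 0.1334]
orientation: [-0.44, -0.553, -0.439, 0.554]
wrist_force: [-0.5, -2.1, 0.8]
finger_gap: 0.0113
```

```bash
python3 - <<'E'
from h import *
st()
s,_=pose(); v=s["tcp_pos"][:2]-np.array([.466,.2998]); print(np.linalg.norm(v),np.degrees(np.arctan2(v[1],v[0])))
E
```

```text
t 19.37 tcp [0.481  0.3658 0.1334] yawy -13.14 xax [ 0.    -0.002 -1.   ] F [-0.5 -2.1  0.8] M [-0.51  0.05 -0.08] gap 0.0113 q [-0.33  0.62 -0.53  1.56  0.35  1.05 -1.17]
0.06764131386723124 77.1772623956649
```

{"method": "send_rows", "body": {"offset": [[0, -0.0068, 0.0003], [0, -0.0135, 0.0014], [0, -0.0201, 0.003], [0, -0.0252, 0.0049], [0, -0.0252, 0.0049]], "rot": [[-0.1, 0, 0], [-0.2, 0, 0], [-0.3, 0, 0], [-0.38, 0, 0], [-0.38, 0, 0]], "grip": [0.008, 0.008, 0.008, 0.008, 0.008]}}

```text
time: 19.78
tcp_pos: [0.4548, 0.3665, 0.1334]
orientation: [0.536, 0.461, 0.535, -0.462]
wrist_force: [-0.4, -1.8, 0.4]
finger_gap: 0.0111
```

```bash
python3 - <<'E'
from h import *
st()
s,_=pose(); v=s["tcp_pos"][:2]-np.array([.466,.2998]); print(np.linalg.norm(v),np.degrees(np.arctan2(v[1],v[0])))
E
```

```text
t 19.78 tcp [0.4548 0.3665 0.1334] yawy 8.51 xax [-0.    -0.003 -1.   ] F [-0.4 -1.8  0.4] M [-0.59  0.12 -0.02] gap 0.0111 q [-0.28  0.61 -0.62  1.62  0.4   1.04 -0.87]
0.06763919979288055 99.49882587812118
```

{"method": "send_rows", "body": {"offset": [[0, -0.002, 0.0001], [0, -0.004, 0.0002], [0, -0.005, 0.0002]], "rot": [[-0.03, 0, 0], [-0.06, 0, 0], [-0.07, 0, 0]], "grip": [0.008, 0.008, 0.008]}}

```text
time: 20.03
tcp_pos: [0.4515, 0.3658, 0.1334]
orientation: [0.552, 0.443, 0.551, -0.443]
wrist_force: [3.3, -3.6, 0.3]
finger_gap: 0.0114
```

```bash
python3 - <<'E'
from h import *
st()
s,_=pose(); v=s["tcp_pos"][:2]-np.array([.466,.2998]); print(np.linalg.norm(v),np.degrees(np.arctan2(v[1],v[0])))
E
```

```text
t 20.03 tcp [0.4515 0.3658 0.1334] yawy 12.49 xax [ 0.002 -0.002 -1.   ] F [ 3.3 -3.6  0.3] M [-0.82 -0.55 -0.11] gap 0.0114 q [-0.27  0.61 -0.64  1.63  0.41  1.04 -0.82]
0.06761100528576236 102.3959617307291
```

Force is starting to rise at 102.4° – the stop; press on a little.

{"method": "send_rows", "body": {"offset": [[0, -0.0015, 0], [0, -0.003, 0], [0, -0.003, 0]], "rot": [[0, 0, 0], [0, 0, 0], [0, 0, 0]], "grip": [0.008, 0.008, 0.008]}}

```text
time: 20.28
tcp_pos: [0.4511, 0.3656, 0.1335]
orientation: [0.552, 0.445, 0.549, -0.442]
wrist_force: [7.2, -2.1, -2.7]
finger_gap: 0.0111
```

```bash
python3 - <<'E'
from h import *
st()
s,_=pose(); v=s["tcp_pos"][:2]-np.array([.466,.2998]); print(np.linalg.norm(v),np.degrees(np.arctan2(v[1],v[0])))
snap("wrist","y")
E
```

```text
t 20.28 tcp [0.4511 0.3656 0.1335] yawy 12.36 xax [ 0.006  0.001 -1.   ] F [ 7.2 -2.1 -2.7] M [-0.44 -1.29 -0.13] gap 0.0111 q [-0.27  0.61 -0.64  1.64  0.41  1.03 -0.82]
0.06748057338631673 102.7615815970723
```

View pics/y_wrist.png

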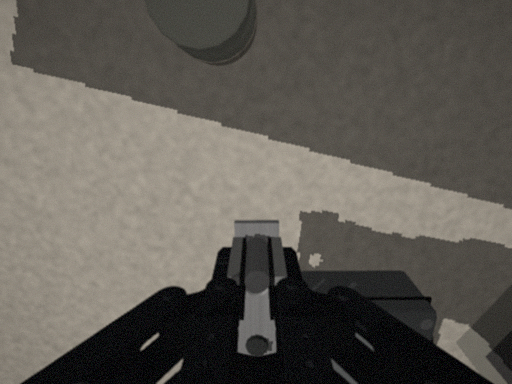

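{"method": "send_rows", "body": {"offset": [[0, 0.0015, 0], [0, 0.0015, 0], [0, 0.0015, 0], [-0.02, 0.0015, 0], [-0.05, 0.0015, 0]], "rot": [[0, 0, 0], [0, 0, 0], [0, 0, 0], [0, 0, 0], [0, 0, 0]], "grip": [0.008, 0.03, 0.03, 0.03, 0.03]}}

```text
time: 20.75
tcp_pos: [0.4461, 0.3666, 0.1809]
orientation: [0.551, 0.44, 0.553, -0.444]
wrist_force: [-0.2, 0.3, -0.6]
finger_gap: 0.0297
```

{"method": "send_rows", "body": {"offset": [[-0.04, 0, 0.01], [-0.08, 0, 0.03], [-0.1, 0, 0.07], [-0.12, 0, 0.11], [-0.12, 0, 0.14]], "rot": [[0, 0, 0], [0, 0, 0], [0, 0, 0], [0, 0, 0], [0, 0, 0]], "grip": [0.03, 0.03, 0.03, 0.03, 0.03]}}

```text
time: 21.17
tcp_pos: [0.4795, 0.2325, 0.3077]
orientation: [0.553, 0.444, 0.552, -0.438]
wrist_force: [0.3, 0.9, -0.3]
finger_gap: 0.0299
```

{"method": "send_rows", "body": {"offset": [[0, 0, 0], [0, 0, 0]], "rot": [[0, 0, 0], [0, 0, 0]], "grip": [0.03, 0.03]}}

```text
time: 21.33
tcp_pos: [0.4801, 0.2284, 0.304]
orientation: [0.551, 0.444, 0.55, -0.443]
wrist_force: [-0.9, 0.9, 0.3]
finger_gap: 0.0303
```

```bash
python3 - <<'E'
from h import *
st()
snap("wrist","z")
snap("scene","z",(90,60,356,260),3)
snap("top","z",None,1.5)
E
```

```text
t 21.33 tcp [0.4801 0.2284 0.304 ] yawy 12.26 xax [ 0.002  0.001 -1.   ] F [-0.9  0.9  0.3] M [ 0.02  0.02 -0.05] gap 0.0303 q [ 0.05  0.35 -0.7   1.54  0.23  1.33 -0.46]
```

View pics/z_wrist.png

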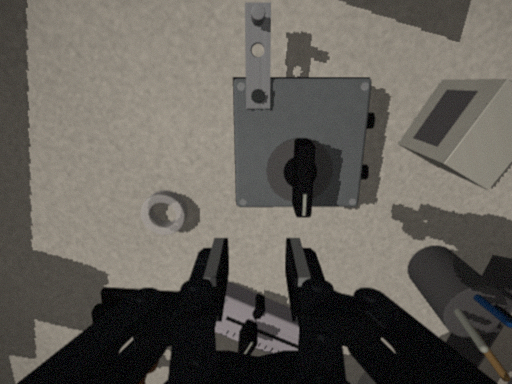

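View pics/z_scene.png

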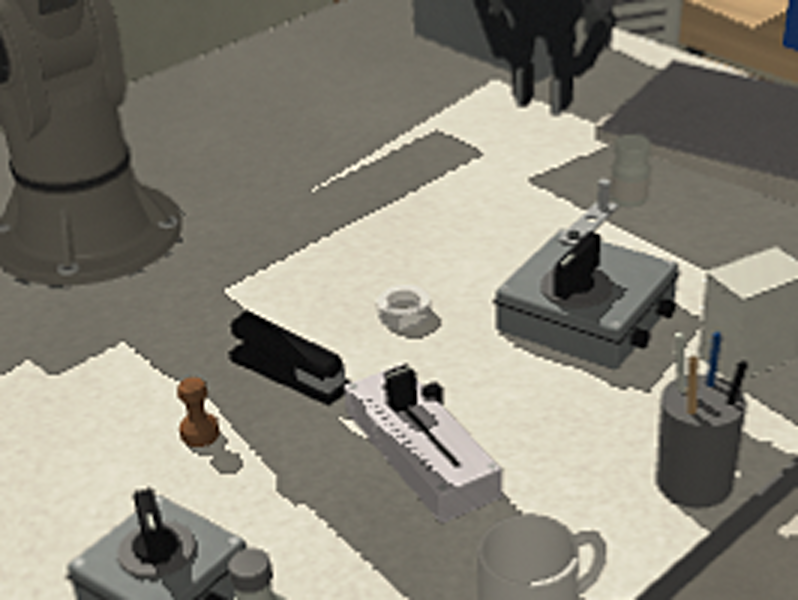

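View pics/z_top.png

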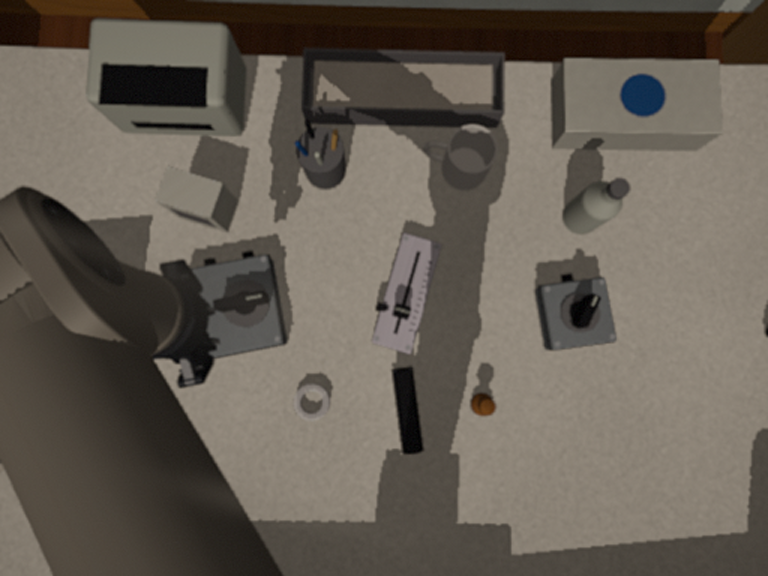

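```bash
python3 - <<'E'
from cell import env
print(env.close_job())
E
```

```text
the job is handed in; nothing more can be done
None
```

The job is done in the order asked and handed in at about 21.5 s, with the arm clear of everything.

- **Jar:** it stands upright on free desk at about (0.404, 0.478), roughly 0.19 m from the hasp's pivot.
- **Fan fader:** I drew the grip back along its track. Its white line is within about 0.3 mm of the clip's point in a close wrist picture, and still in line after release.
- **Isolator handle:** I turned it clockwise until the turning moment rose sharply, from 0.15 to 1.5 N m. The last pictures show it square to the box, in the off position.
- **Hasp:** I swung it out until it stopped yielding. That was at about 102.4–102.8° in the world frame, which is about 90° from the box's edge. It stayed square after I let go.

The final pictures show the smaller switch and the other things on the desk looking unmoved. This was judged by eye, not measured. The carton, the jar and the area near the gripper were partly hidden by the arm in the last top view, but the scene view shows the jar upright. No check failed. The stud's position first read a few millimetres differently between cameras, and I settled it with a closer look before gripping.

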